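Fit the switch handles

TASK

Slide open the flush lid of the wooden box and fit every handle you find in it onto the bare shaft of a switch of its size in the grey enclosure: the large one on the main switch, small ones on any of the small switches. Each handle fits one way only, so push lightly and turn slowly until it drops fully home, then leave it turned to OFF, its pointed end towards the bar mark on the switch, away from the robot. Finally slide the lid shut again, and do not disturb the other things on the bench.

Things in the scene. Friction and masses are not known exactly. Their poses are not given: they have to be found in the camera images.
- box: Fixed plywood box with a sliding lid, 230 (x) by 210 mm outside, 70 mm high, walls 8 mm. Origin: centre of its underside; +x is the way the lid slides open (away from the robot), y across. Inner floor 6 mm above the table; the handles stand on it. May be on either side of the bench, the enclosure on the other.
- lid (a joint): Slide of the lid: flat wooden panel 221 mm along x, 193 mm wide, 6 mm thick, flush with the box's rim, no handle, top 70 mm above the table. 0 m shut, 0.203 m fully open (end stop), growing towards the box's +x. Starts 0 to 0.03. Slides with about 1.2 N: press down on it with the fingertips and drag.
- lid_mid (a point): Centre of the lid's top face; moves with the lid. Axes as the box's. Shut, it is 4 mm to +x of the box's origin.
- enclosure: Fixed grey plastic enclosure base lying on its back, 200 mm (x) by 410 mm (y), walls 45 mm high, with a steel rail along y that carries the four switches 96 mm apart, in any order. Origin: centre of its underside.
- main_switch: The main switch, the largest: a fixed white block, 102 by 102 mm on top, on the enclosure's rail. Origin: centre of its underside, on the shaft axis, z up; flat top 45 mm above the origin. +x points to the OFF mark, a black bar on its top; the ON mark, a dot, lies 60 degrees counter-clockwise seen from above. Takes only the main handle.
- main_switch_top (a point): Fixed point where the shaft leaves the switch's top (axes as the switch's). Bare metal shaft, 26 mm diameter, 19 mm tall (last 3 mm only 21 mm), with one rib 8 mm wide on its lowest 11 mm, out to 19 mm from the axis. Turns stiffly (0.12 N m), stays where left, stops at OFF (rib to +x) and ON (rib to the dot); starts anywhere between (not given). A light push does not turn it.
- switch_1: A small switch: a fixed white block, 86 by 86 mm on top, on the enclosure's rail. Origin: centre of its underside, on the shaft axis, z up; flat top 45 mm above the origin. +x points to the OFF mark, a black bar on its top; the ON mark, a dot, lies 60 degrees counter-clockwise seen from above. Takes any small handle.
- switch_1_top (a point): Fixed point where the shaft leaves the switch's top (axes as the switch's). Bare metal shaft, 18 mm diameter, 19 mm tall (last 3 mm only 13 mm), with one rib 6 mm wide on its lowest 11 mm, out to 14 mm from the axis. Turns stiffly (0.12 N m), stays where left, stops at OFF (rib to +x) and ON (rib to the dot); starts anywhere between (not given). A light push does not turn it.
- switch_2: A small switch like switch_1: a fixed white block, 86 by 86 mm on top, on the enclosure's rail. Origin: centre of its underside, on the shaft axis, z up; flat top 45 mm above the origin. +x points to the OFF mark, a black bar on its top; the ON mark, a dot, lies 60 degrees counter-clockwise seen from above. Takes any small handle.
- switch_2_top (a point): Fixed point where the shaft leaves the switch's top; all as for switch_1_top, shaft 18 mm in diameter.
- switch_3: A small switch like switch_1: a fixed white block, 86 by 86 mm on top, on the enclosure's rail. Origin: centre of its underside, on the shaft axis, z up; flat top 45 mm above the origin. +x points to the OFF mark, a black bar on its top; the ON mark, a dot, lies 60 degrees counter-clockwise seen from above. Takes any small handle.
- switch_3_top (a point): Fixed point where the shaft leaves the switch's top; all as for switch_1_top, shaft 18 mm in diameter.
- main_handle: Large black plastic rotary handle. Origin: centre of its underside, on its axis, z up; pointed end with white line at +x. Skirt 84 mm diameter, 26 mm tall. Underneath, a bore 29 mm wide, 21 mm deep, with one keyway, on the +x side, 12 mm wide. Starts upright in the box under the lid, +x within 0.4 rad of the box's +x. 120 g. May be absent. Home, its origin is 45 mm above the switch's origin.
- main_handle_bar (a point): Middle of the handle's grip bar (axes as the handle's), 39 mm above its underside: bar 24 mm thick, 72 mm long along x, from 26 to 52 mm above the underside. The handle slips over the shaft's round end at any angle, stops on the rib 11 mm short of home, and drops home when the keyway comes over the rib (within about 0.1 rad).
- handle_1: Small black plastic rotary handle. Origin: centre of its underside, on its axis, z up; pointed end with white line at +x. Skirt 72 mm diameter, 26 mm tall. Underneath, a bore 21 mm wide, 21 mm deep, with one keyway, on the +x side, 9 mm wide. Starts upright in the box under the lid, +x within 0.4 rad of the box's +x. 80 g. May be absent. Home, its origin is 45 mm above the switch's origin.
- handle_1_bar (a point): Middle of the handle's grip bar (axes as the handle's), 39 mm above its underside: bar 20 mm thick, 60 mm long along x, from 26 to 52 mm above the underside. The handle slips over the shaft's round end at any angle, stops on the rib 11 mm short of home, and drops home when the keyway comes over the rib (within about 0.1 rad).
- handle_2: Second small black plastic rotary handle. Origin: centre of its underside, on its axis, z up; pointed end with white line at +x. Skirt 72 mm diameter, 26 mm tall. Underneath, a bore 21 mm wide, 21 mm deep, with one keyway, on the +x side, 9 mm wide. Starts upright in the box under the lid, +x within 0.4 rad of the box's +x. 80 g. May be absent. Home, its origin is 45 mm above the switch's origin.
- handle_2_bar (a point): Middle of the handle's grip bar (axes as the handle's), 39 mm above its underside: bar 20 mm thick, 60 mm long along x, from 26 to 52 mm above the underside. The handle slips over the shaft's round end at any angle, stops on the rib 11 mm short of home, and drops home when the keyway comes over the rib (within about 0.1 rad).
- handle_3: Third small black plastic rotary handle. Origin: centre of its underside, on its axis, z up; pointed end with white line at +x. Skirt 72 mm diameter, 26 mm tall. Underneath, a bore 21 mm wide, 21 mm deep, with one keyway, on the +x side, 9 mm wide. Starts upright in the box under the lid, +x within 0.4 rad of the box's +x. 80 g. May be absent. Home, its origin is 45 mm above the switch's origin.
- handle_3_bar (a point): Middle of the handle's grip bar (axes as the handle's), 39 mm above its underside: bar 20 mm thick, 60 mm long along x, from 26 to 52 mm above the underside. The handle slips over the shaft's round end at any angle, stops on the rib 11 mm short of home, and drops home when the keyway comes over the rib (within about 0.1 rad).
- screwdriver: Bystander: screwdriver 200 mm long lying on the bench between the box and the enclosure.
- multimeter: Bystander: grey multimeter 150 by 75 by 34 mm.
Things that resemble listed ones, but are neither listed nor needed, are in the scene too. Leave any blue or pink look-alike of the handle_1 alone.

How it is judged:
On the way:
1. the lid is slid open (at least 100 mm) (value of joint lid above 0.1 m), for 0.2 s.
At the end, for the whole second after the job is handed in: Every handle present is home on a switch of its size (large on the main switch, small on a small switch): axis within 5 mm of the shaft's, underside within 4 mm of the switch's top, upright, its bar within 0.16 rad of OFF, at rest; and the lid is shut to within 8 mm (horizontal distance between main_handle and main_switch below 0.005 m and z of main_handle in the frame of main_switch between 0.04 and 0.049 m and angle between main_handle's own z axis and vertical below 0.1 rad and angle between the x axis of main_handle and the x axis of main_switch, either way round below 0.16 rad and linear speed of main_handle below 0.02 m/s and ((horizontal distance between handle_1 and switch_1 below 0.005 m and z of handle_1 in the frame of switch_1 between 0.04 and 0.049 m and angle between handle_1's own z axis and vertical below 0.1 rad and angle between the x axis of handle_1 and the x axis of switch_1, either way round below 0.16 rad and linear speed of handle_1 below 0.02 m/s) or (horizontal distance between handle_1 and switch_2 below 0.005 m and z of handle_1 in the frame of switch_2 between 0.04 and 0.049 m and angle between handle_1's own z axis and vertical below 0.1 rad and angle between the x axis of handle_1 and the x axis of switch_2, either way round below 0.16 rad and linear speed of handle_1 below 0.02 m/s) or (horizontal distance between handle_1 and switch_3 below 0.005 m and z of handle_1 in the frame of switch_3 between 0.04 and 0.049 m and angle between handle_1's own z axis and vertical below 0.1 rad and angle between the x axis of handle_1 and the x axis of switch_3, either way round below 0.16 rad and linear speed of handle_1 below 0.02 m/s)) and ((horizontal distance between handle_2 and switch_1 below 0.005 m and z of handle_2 in the frame of switch_1 between 0.04 and 0.049 m and angle between handle_2's own z axis and vertical below 0.1 rad and angle between the x axis of handle_2 and the x axis of switch_1, either way round below 0.16 rad and linear speed of handle_2 below 0.02 m/s) or (horizontal distance between handle_2 and switch_2 below 0.005 m and z of handle_2 in the frame of switch_2 between 0.04 and 0.049 m and angle between handle_2's own z axis and vertical below 0.1 rad and angle between the x axis of handle_2 and the x axis of switch_2, either way round below 0.16 rad and linear speed of handle_2 below 0.02 m/s) or (horizontal distance between handle_2 and switch_3 below 0.005 m and z of handle_2 in the frame of switch_3 between 0.04 and 0.049 m and angle between handle_2's own z axis and vertical below 0.1 rad and angle between the x axis of handle_2 and the x axis of switch_3, either way round below 0.16 rad and linear speed of handle_2 below 0.02 m/s)) and ((horizontal distance between handle_3 and switch_1 below 0.005 m and z of handle_3 in the frame of switch_1 between 0.04 and 0.049 m and angle between handle_3's own z axis and vertical below 0.1 rad and angle between the x axis of handle_3 and the x axis of switch_1, either way round below 0.16 rad and linear speed of handle_3 below 0.02 m/s) or (horizontal distance between handle_3 and switch_2 below 0.005 m and z of handle_3 in the frame of switch_2 between 0.04 and 0.049 m and angle between handle_3's own z axis and vertical below 0.1 rad and angle between the x axis of handle_3 and the x axis of switch_2, either way round below 0.16 rad and linear speed of handle_3 below 0.02 m/s) or (horizontal distance between handle_3 and switch_3 below 0.005 m and z of handle_3 in the frame of switch_3 between 0.04 and 0.049 m and angle between handle_3's own z axis and vertical below 0.1 rad and angle between the x axis of handle_3 and the x axis of switch_3, either way round below 0.16 rad and linear speed of handle_3 below 0.02 m/s)) and value of joint lid below 0.008 m); the robot touches nothing.
It fails at once if the screwdriver or the multimeter is moved more than 30 mm (distance of any of screwdriver, multimeter from where it was at the start of the episode above 0.03 m).
Of main_handle, handle_1, handle_2, handle_3 only 3 to 4 are there at a start; the rules pass over those that are not, and their reading is None.
At some moment in a run one of main_handle, handle_1, handle_2, handle_3 may be knocked a few centimetres aside while the robot is not near it.
Once in a run the grip may slacken for a moment while it holds something.
It also fails if it takes over 210 s, if anything falls off the work surface, if the arm or the gripper's body presses on something with over 40 N, if the wrist force passes 120 N, or if a joint passes its speed limit or range.

ROBOT

A 6-joint arm with a two-finger parallel gripper is mounted at the origin on the work surface. World frame = base frame: x ahead of the robot, y to its left, z up, the work surface at z = 0. Lengths are in m, angles in rad, forces in N, time in s.
With the tool pointing down it reaches from about 0.35 to 0.775 m from the base axis. Payload 7.3 kg.
Tool frame: the origin (TCP) lies at the very end of the fingers, on their centre line; the grasp point (between the pads) lies 19 mm behind it; z points along the fingers, y is the direction in which the jaws open and shut (so a half turn about z gives the same grasp; the last joint's range is limited). The gripper opens to 92 mm and grips with 3 to 60 N. Pads are 19 mm wide; open, the fingers measure 130 mm over their backs; the gripper's body (75 mm by 190 mm) begins 47 mm behind the grasp point.
Start: joints at [-1.419, 0.342, 1.524, -0, 1.275, -0.146], TCP at [0.154, -0.502, 0.227] pointing down, gripper open.
Joint ranges: [-2.53, 2.53], [-0.77, 2.02], [0.04, 2.7], [-1, 4.14], [0.28, 2.66], [-3.11, 3.11]. Speed limits (rad/s): [2.57, 2.57, 3.14, 3.14, 3.14, 3.14].

INTERFACE

Orientations are given as [roll, pitch, yaw] about the fixed x, y, z axes, in that order (R = Rz(yaw) Ry(pitch) Rx(roll)).
In Python, from cell import robot gives the robot as it stands. The module is installed in compiled form; this text tells all that it offers.
- The arm moves only by the tool carry_out, never from a script. Its argument "series" is a list of rows, each an object with "jaw": the opening in per cent of the stroke, from 0 (shut) to 100 (fully open); "travel": the shift along the tool's x, y, z in units of 60 mm (1.0 is 60 mm), a list of three; "twist": the turn about the tool's z in units of 6 degrees (1.0 is 6 degrees). A call has 1 to 8 rows; each row shifts and turns the commanded pose from where the row before left it, along the tool's axes as they then stand; what a row does not reach is not made up. A row lasts 1/8 s, in which the tool goes at most 62.5 mm and 10.7 degrees, less where a joint would pass 70% of its speed; a pose out of reach is approached as far as the arm can. A call is refused whole if a number of a shift passes 1 or a number of a turn 1, either way. A call with a gripper value outside its range is refused whole. The fingers move at their own pace and stop on an object; "squeeze" is the grip in N (left out, the last holds). Time passes only in rows, so rows that do not move let the fingers close. It gives the time, the measured TCP pose, the force and the opening at its end, in the units of the state.
- robot.observe(): the state, without advancing time (a new reading comes with each control period).
- robot.read_camera(name): name is "side" or "top"; returns the picture (384x512x3 uint8, blue, green, red); there is no depth.
- robot.calibration(name): a dict with "intrinsics" (3x3 intrinsics, pixels), "cam_to_world" (4x4, takes a point from camera to world coordinates). Camera axes: x right, y up, looking along -z (the intrinsics and any distortion apply to the point x, -y, -z); pixel columns grow to the right and rows downward; lengths in m; the calibration is good to about 2 mm. A picture is of the moment at which its call begins. calibration takes no time and is no camera call.
- robot.hand_in(): hands the job in, once; it reports no verdict.
Trained networks look in the newest picture that a camera, given by its name, has taken for a name from the list of things; names that differ only in an ending like _2 or _b are one class to them, and where a whole thing is asked for, a point or a joint stands for the part that bears it (a point fixed in the world has none). Each returns a list of dicts, best first, with "score" (0 to 1); they miss things now and then, are a little off and sometimes report something else, mostly with a low value. They report only what shows in the picture. A call takes as long as a camera call. They do not tell look-alikes from the thing itself.
- robot.regions_of(camera, query): "pixels" (384x512 bool, what is visible of it) and "xy" ([column, row] in pixels, amid what is visible of it).
The state is a dict: "time": time; "qpos": joint angles; "qvel": joint speeds; "joint_efforts": joint torques, N m; "tool_pos": TCP position; "tool_rot": TCP orientation; "contact_force": force on the tool from outside, world axes, zero at the start; "torque": the same for the moment, N m; "opening": finger opening in m.
Only numpy, scipy, OpenCV 4.12 (cv2) and the standard library are available. Lean on these libraries where they do the work, as an engineer would, in place of code of your own. Each camera call takes 0.05 s, during which the arm holds its last target. There are 200 camera calls.

## Working session

There is one attempt and no reset: what is moved stays moved. The work goes in short steps, Python scripts to look and compute and a tool call to move; the robot and the scene stay as the last step left them, time stands still between calls to the robot, and variables do not carry over. Pictures are saved under pics/ and viewed, about 12 in all and at most 16, crops included, and the job is handed in when it is done.

Besides the shell and the picture viewer there is one more tool, called after "Emit:" as name(argument=value, ...), one argument or row to a line, values as JSON. carry_out: Moves the arm, as the interface text tells. Its arguments: {"type":"object","properties":{"series":{"type":"array"},"squeeze":{"type":"number"}},"required":["series"]}

```bash
mkdir -p pics; ls; python3 - <<'E'
from cell import robot
import cv2,numpy as np
s=robot.observe(); print({k:np.round(v,3).tolist() for k,v in s.items()})
for c in("top","side"):
    k=robot.calibration(c); print(c,{a:np.round(b,3).tolist() for a,b in k.items()})
    im=robot.read_camera(c); cv2.imwrite(f"pics/{c}0.png",im)
E
```

```text
pics
{'time': 0.0, 'qpos': [-1.419, 0.343, 1.525, -0.0, 1.275, -0.146], 'qvel': [0.002, -0.001, 0.001, -0.001, 0.0, 0.0], 'joint_efforts': [0.001, -43.124, -24.422, 0.072, 0.056, -0.0], 'tool_pos': [0.154, -0.501, 0.226], 'tool_rot': [-3.14, -0.0, 0.298], 'contact_force': [-0.949, 0.36, 0.614], 'torque': [0.053, -0.005, -0.0], 'opening': 0.092}
top {'intrinsics': [[480.215, 0.0, 246.549], [0.0, 480.215, 193.615], [0.0, 0.0, 1.0]], 'cam_to_world': [[0.068, 0.97, -0.232, 0.163], [-0.998, 0.068, -0.011, -0.015], [0.005, 0.232, 0.973, 1.557], [0.0, 0.0, 0.0, 1.0]]}
side {'intrinsics': [[370.916, 0.0, 252.319], [0.0, 370.916, 189.027], [0.0, 0.0, 1.0]], 'cam_to_world': [[-0.796, 0.33, -0.507, -0.048], [-0.605, -0.45, 0.657, 0.686], [-0.012, 0.83, 0.558, 0.67], [0.0, 0.0, 0.0, 1.0]]}
```

View pics/top0.png

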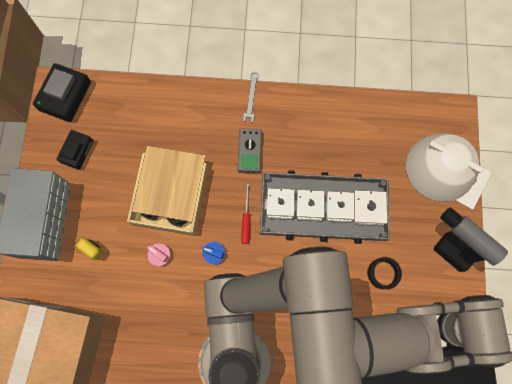

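View pics/side0.png

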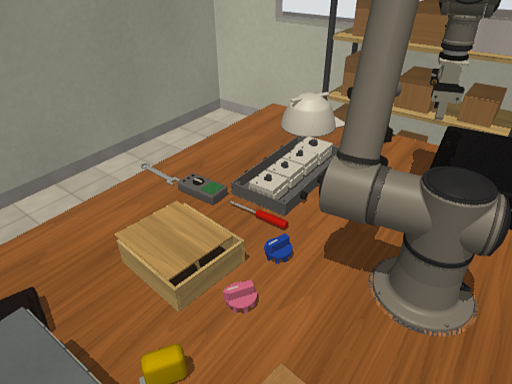

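```bash
cat >h.py <<'E'
from cell import robot
import cv2,numpy as np
cal={c:robot.calibration(c) for c in("top","side")}
def at(c,px,z):
    K=cal[c]["intrinsics"];T=np.array(cal[c]["cam_to_world"])
    d=np.linalg.inv(K)@[px[0],px[1],1.]; d=T[:3,:3]@[d[0],-d[1],-d[2]]; o=T[:3,3]
    return o+d*(z-o[2])/d[2]
def P(c):
    T=np.linalg.inv(cal[c]["cam_to_world"]); return np.array(cal[c]["intrinsics"])@np.diag([1,-1,-1])@T[:3]
def proj(c,X):
    q=P(c)@np.append(X,1); return q[:2]/q[2]
def tri(a,b):
    X=cv2.triangulatePoints(P("top"),P("side"),np.array(a,float).reshape(2,1),np.array(b,float).reshape(2,1)); return (X[:3]/X[3]).ravel()
def crop(c,x0,x1,y0,y1,f,name):
    im=robot.read_camera(c); cv2.imwrite("pics/"+name,cv2.resize(im[y0:y1,x0:x1],None,fx=f,fy=f,interpolation=cv2.INTER_CUBIC)); return im
E
python3 - <<'E'
from h import *
for c in("top","side"):
    im=robot.read_camera(c)
    for q in("main_switch","switch_1","enclosure","box","lid","handle_1","main_handle","main_switch_top"):
        try: r=robot.regions_of(c,q)
        except Exception as e: print(c,q,e); continue
        for d in r[:6]:
            m=d["pixels"].astype(np.uint8); n=m.sum()
            rr=cv2.minAreaRect(cv2.findNonZero(m)) if n else None
            print(c,q,round(d["score"],2),np.round(d["xy"],1),n,np.round(rr[0],1),np.round(rr[1],1),round(rr[2],1))
a=cv2.imread("pics/top0.png")[160:250,255:400];b=cv2.imread("pics/side0.png")[130:220,225:345]
cv2.imwrite("pics/c1.png",np.hstack([cv2.resize(a,(430,267),interpolation=3),cv2.resize(b,(356,267),interpolation=3)]))
E
```

```text
top main_switch 0.77 [368.6 204.9] 1102 [369.5 207.5] [35. 33.] 90.0
top switch_1 0.95 [279.5 204.5] 766 [280. 203.] [30. 26.] 90.0
top switch_1 0.84 [336.3 209.1] 800 [339.5 206.5] [27. 31.] 0.0
top switch_1 0.68 [306.5 205.2] 786 [310.  204.5] [31. 26.] 90.0
top switch_1 0.65 [168.1 188.1] 5203 [168.  189.8] [69.1 82. ] 10.9
top switch_1 0.5 [320.8 218.8] 4447 [325.  206.5] [129.3  69.2] 3.2
top switch_1 0.27 [245.9 229.1] 239 [245.5 226.6] [ 7.8 33.1] 3.6
top enclosure 0.68 [322.6 218.9] 4558 [325.5 206.6] [130.5  69.2] 3.3
top enclosure 0.5 [180.8 219.8] 142 [177.5 222. ] [ 8. 19.] 90.0
top box 0.83 [169.4 189. ] 5279 [167.9 189.8] [69.1 82.5] 11.0
top box 0.24 [340.1 208.8] 798 [339.5 207. ] [30. 27.] 90.0
top lid 0.85 [169.9 183.4] 4104 [168.5 183.3] [60.8 70. ] 11.7
top lid 0.32 [323.4 206.1] 4551 [325.  206.5] [129.4  69.2] 3.3
top handle_1 0.97 [158.9 251.9] 394 [158.5 253.5] [21. 21.] 90.0
top handle_1 0.88 [213.1 250.2] 392 [213.  252.5] [21. 22.] 90.0
top handle_1 0.45 [178.4 221.9] 102 [176.1 222.1] [17.4  6.7] 9.5
top main_handle 0.43 [148.9 213.7] 65 [149.  216.5] [ 5.
[... 614 characters left out ...]
286.9 170.3] [31.2 23.4] 38.7
side enclosure 0.23 [318.3 147.9] 572 [316.3 147. ] [33.  24.5] 38.7
side box 0.8 [180.6 252.1] 8344 [180.1 247.4] [101.6 110. ] 53.1
side box 0.55 [202. 193.] 933 [201.9 189.1] [49.6 22.5] 21.8
side box 0.4 [180.1 275.8] 250 [183.4 275.2] [ 8.7 30.8] 55.0
side lid 0.66 [172.3 241.4] 4882 [173.  236.2] [69.5 95.2] 55.4
side handle_1 0.86 [241.1 293.3] 852 [239.5 297.6] [32.3 34.4] 82.4
side handle_1 0.73 [211.9 257.7] 256 [211.6 256. ] [ 9.4 30.6] 52.6
side handle_1 0.62 [278.2 250. ] 641 [278.2 250.2] [27.6 27.7] 73.3
side main_handle 0.72 [181.9 273.9] 211 [183.8 275.3] [ 7.5 30.2] 55.0
side main_switch_top 0.59 [318.3 148.7] 512 [315.4 147. ] [32.7 23. ] 35.5
```

View pics/c1.png

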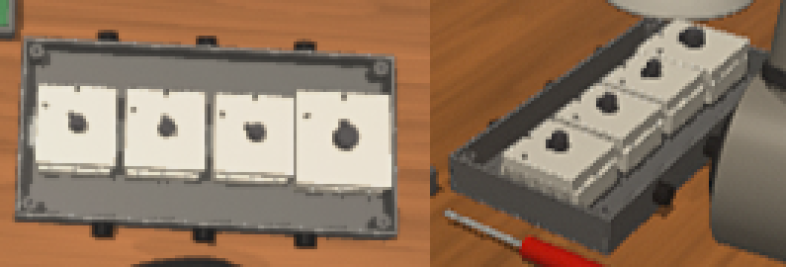

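```bash
cat >fit.py <<'E'
from h import *
from scipy.optimize import least_squares
ims={c:cv2.imread(f"pics/{c}0.png") for c in("top","side")}
g={c:cv2.cvtColor(i,6).astype(float) for c,i in ims.items()}
seed={"top":[(281,201.5),(311,203),(341,204.5),(371,205.5)],"side":[(268,178),(284.5,165),(300,154),(313.5,143)]}
obs={}
for c in seed:
    L=[]
    for s in seed[c]:
        y,x=np.mgrid[0:384,0:512]; m=np.hypot(x-s[0],y-s[1])<7
        w=np.clip(150-g[c],0,None)*m
        L.append([(w*x).sum()/w.sum(),(w*y).sum()/w.sum()])
    obs[c]=np.array(L)
    print(c,obs[c].round(1).tolist())
T=[tri(a,b) for a,b in zip(obs["top"],obs["side"])]; print(np.round(T,4))
def model(p):
    d=np.array([-np.sin(p[3]),np.cos(p[3]),0]); return [p[:3]+k*.096*d for k in(1.5,.5,-.5,-1.5)]
def r(p): return np.concatenate([(proj(c,X)-o) for c in obs for X,o in zip(model(p),obs[c])]).ravel()
s=least_squares(r,np.append(np.mean(T,0),0)); print(s.x.round(4),s.fun.round(1)); M=model(s.x);print(np.round(M,4))
E
python3 fit.py
python3 - <<'E'
from h import *
# box
im=cv2.imread("pics/top0.png");im2=cv2.imread("pics/side0.png")
a=cv2.resize(im[140:240,120:215],None,fx=4,fy=4,interpolation=3);b=cv2.resize(im2[195:315,105:255],None,fx=2.6,fy=3.333,interpolation=3)
cv2.imwrite("pics/c2.png",np.hstack([a,b]))
E
```

```text
top [[280.5, 201.2], [310.8, 202.5], [340.6, 204.2], [371.0, 205.6]]
side [[267.7, 177.4], [284.4, 164.4], [299.3, 153.0], [313.2, 141.9]]
[[ 0.5028 -0.108   0.0635]
 [ 0.505  -0.2044  0.0636]
 [ 0.506  -0.2993  0.0639]
 [ 0.5075 -0.3956  0.0664]]
[ 0.5055 -0.2518  0.0643  0.0175] [-0.2 -0.4 -0.3 -0.2  0.1 -0.4 -0.2 -0.2  0.4 -0.1  0.4  0.   0.5 -0.1
  0.1  0.5]
[[ 0.503  -0.1078  0.0643]
 [ 0.5047 -0.2038  0.0643]
 [ 0.5064 -0.2997  0.0643]
 [ 0.508  -0.3957  0.0643]]
```

View pics/c2.png

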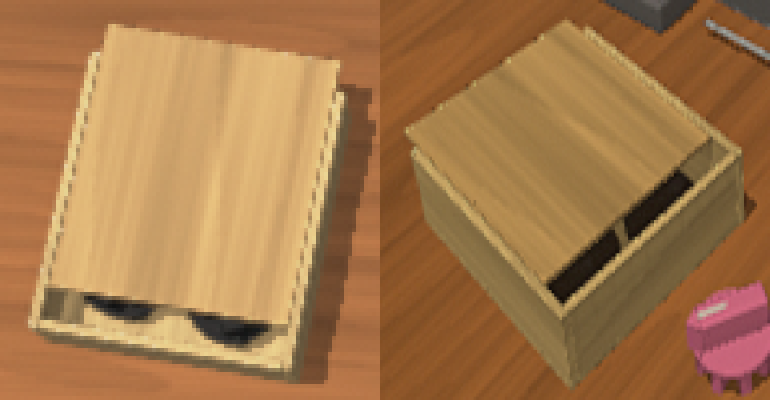

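```bash
python3 - <<'E'
from h import *
c={k:at("top",p,.07) for k,p in dict(tl=(146.2,146.2),tr=(205,155.5),bl=(132,212.5),br=(191.7,220.5),boxbl=(127.5,221.2),boxtr=(206,163),boxtl=(142.5,153.5)).items()}
for k,v in c.items(): print(k,v.round(3))
L=np.mean([c[k] for k in("tl","tr","bl","br")],0); d=c["tl"]-c["bl"]+c["tr"]-c["br"]; print("lid mid",L,"yaw",np.arctan2(d[1],d[0]),np.linalg.norm(d)/2)
s={k:at("side",p,.07) for k,p in dict(tl=(105+30/2.6,195+130/3.333),tr=(105+190/2.6,195+20/3.333),bl=(105+168/2.6,195+285/3.333),br=(105+332/2.6,195+140/3.333),boxbl=(105+190/2.6,195+310/3.333),boxbr=(105+362/2.6,195+155/3.333)).items()}
for k,v in s.items(): print("s",k,v.round(3))
E
```

```text
tl [0.653 0.338 0.07 ]
tr [0.635 0.144 0.07 ]
bl [0.431 0.357 0.07 ]
br [0.419 0.167 0.07 ]
boxbl [0.403 0.367 0.07 ]
boxtr [0.61  0.139 0.07 ]
boxtl [0.627 0.347 0.07 ]
lid mid [0.53457902 0.25147706 0.07      ] yaw -0.09497857281227315 0.21977788440292897
s tl [0.648 0.336 0.07 ]
s tr [0.628 0.149 0.07 ]
s bl [0.429 0.361 0.07 ]
s br [0.41  0.174 0.07 ]
s boxbl [0.399 0.365 0.07 ]
s boxbr [0.377 0.17  0.07 ]
```

```bash
cat >plan.py <<'E'
# usage: plan.py "x,y,z,yaw;x,y,z,yaw;..."  -> units of shift/twist from measured pose through waypoints (twist done first in each leg)
import sys
from h import *
s=robot.observe(); p=np.array(s["tool_pos"]); y=s["tool_rot"][2]
print("t",round(s["time"],2),"pos",p.round(4),"rot",np.round(s["tool_rot"],3),"F",np.round(s["contact_force"],1),"open",round(s["opening"],4),"q6",round(s["qpos"][5],2))
for w in sys.argv[1].split(";"):
    *t,ty=map(float,w.split(",")); t=np.array(t); tw=-np.degrees((ty-y+np.pi)%(2*np.pi)-np.pi)/6
    d=t-p; c,n=np.cos(ty),np.sin(ty); u=np.array([c*d[0]+n*d[1],n*d[0]-c*d[1],-d[2]])/.06
    nr=int(np.ceil(np.linalg.norm(u)/1.03)); print("twist",round(tw,2),"rows",int(np.ceil(abs(tw))),"| shift",u.round(3),"rows",nr,"each",(u/max(nr,1)).round(3)); p,y=t,ty
E
python3 plan.py "0.154,-0.502,0.227,-0.095;0.45,-0.3,0.2,-0.095;0.49,0.256,0.12,-0.095;0.49,0.256,0.075,-0.095"
```

```text
t 1.0 pos [ 0.154  -0.5019  0.2267] rot [3.142 0.    0.298] F [ 0.  -0.2 -0.1] open 0.0919 q6 -0.15
twist 3.75 rows 4 | shift [-0.     0.002 -0.004] rows 1 each [-0.     0.002 -0.004]
twist -0.0 rows 0 | shift [ 4.592 -3.819  0.45 ] rows 6 each [ 0.765 -0.637  0.075]
twist -0.0 rows 0 | shift [-0.215 -9.288  1.333] rows 10 each [-0.022 -0.929  0.133]
twist -0.0 rows 0 | shift [ 0.   -0.    0.75] rows 1 each [ 0.   -0.    0.75]
```

Emit:
carry_out(
  series=[
    {"jaw": 0,"travel": [0,0,0],"twist": 0.94},
    {"jaw": 0,"travel": [0,0,0],"twist": 0.94},
    {"jaw": 0,"travel": [0,0,0],"twist": 0.94},
    {"jaw": 0,"travel": [0,0,0],"twist": 0.93},
    {"jaw": 0,"travel": [0.765,-0.637,0.075],"twist": 0},
    {"jaw": 0,"travel": [0.765,-0.637,0.075],"twist": 0},
    {"jaw": 0,"travel": [0.765,-0.637,0.075],"twist": 0},
    {"jaw": 0,"travel": [0.765,-0.637,0.075],"twist": 0},
  ],
  squeeze=20,
)

```text
time: 2.0
tool_pos: [0.3527, -0.366, 0.2088]
tool_rot: [3.141, -0.0, -0.095]
contact_force: [0.2, -0.5, 0.7]
opening: 0.0164
```

Emit:
carry_out(
  series=[
    {"jaw": 0,"travel": [0.765,-0.637,0.075],"twist": 0},
    {"jaw": 0,"travel": [0.765,-0.637,0.075],"twist": 0},
    {"jaw": 0,"travel": [-0.022,-0.929,0.133],"twist": 0},
    {"jaw": 0,"travel": [-0.022,-0.929,0.133],"twist": 0},
    {"jaw": 0,"travel": [-0.022,-0.929,0.133],"twist": 0},
    {"jaw": 0,"travel": [-0.022,-0.929,0.133],"twist": 0},
    {"jaw": 0,"travel": [-0.022,-0.929,0.133],"twist": 0},
    {"jaw": 0,"travel": [-0.022,-0.929,0.133],"twist": 0},
  ],
)

```text
time: 3.0
tool_pos: [0.4739, 0.0357, 0.1518]
tool_rot: [3.141, -0.001, -0.095]
contact_force: [1.1, -1.0, 0.3]
opening: 0.0004
```

Emit:
carry_out(
  series=[
    {"jaw": 0,"travel": [-0.022,-0.929,0.133],"twist": 0},
    {"jaw": 0,"travel": [-0.022,-0.929,0.133],"twist": 0},
    {"jaw": 0,"travel": [-0.022,-0.929,0.133],"twist": 0},
    {"jaw": 0,"travel": [-0.022,-0.929,0.133],"twist": 0},
    {"jaw": 0,"travel": [0,0,0.35],"twist": 0},
    {"jaw": 0,"travel": [0,0,0.3],"twist": 0},
    {"jaw": 0,"travel": [0,0,0.03],"twist": 0},
    {"jaw": 0,"travel": [0,0,0],"twist": 0},
  ],
)

```text
time: 4.0
tool_pos: [0.49, 0.2564, 0.0796]
tool_rot: [-3.141, -0.001, -0.095]
contact_force: [0.5, 1.2, 0.3]
opening: 0.0006
```

Emit:
carry_out(
  series=[
    {"jaw": 0,"travel": [0,0,0.12],"twist": 0},
    {"jaw": 0,"travel": [0,0,0.05],"twist": 0},
    {"jaw": 0,"travel": [0,0,0],"twist": 0},
  ],
)

```text
time: 4.38
tool_pos: [0.4908, 0.2562, 0.0702]
tool_rot: [-3.141, -0.003, -0.095]
contact_force: [0.2, -2.6, 7.5]
opening: 0.0007
```

Emit:
carry_out(
  series=[
    {"jaw": 0,"travel": [0,0,0.02],"twist": 0},
    {"jaw": 0,"travel": [0,0,0],"twist": 0},
  ],
)

```text
time: 4.62
tool_pos: [0.4914, 0.2562, 0.0701]
tool_rot: [-3.141, -0.005, -0.095]
contact_force: [-1.2, -3.7, 14.9]
opening: 0.0005
```

Emit:
carry_out(
  series=[
    {"jaw": 0,"travel": [0.2,0,0],"twist": 0},
    {"jaw": 0,"travel": [0.4,0,0],"twist": 0},
    {"jaw": 0,"travel": [0.4,0,0],"twist": 0},
    {"jaw": 0,"travel": [0.4,0,0],"twist": 0},
    {"jaw": 0,"travel": [0.4,0,0],"twist": 0},
    {"jaw": 0,"travel": [0.4,0,0],"twist": 0},
    {"jaw": 0,"travel": [0.4,0,0],"twist": 0},
    {"jaw": 0,"travel": [0.3,0,0],"twist": 0},
  ],
)

```text
time: 5.62
tool_pos: [0.6649, 0.239, 0.0702]
tool_rot: [3.142, -0.004, -0.096]
contact_force: [-1.9, -2.6, 10.2]
opening: 0.0009
```

Emit:
carry_out(
  series=[
    {"jaw": 0,"travel": [0.1,0,0],"twist": 0},
    {"jaw": 0,"travel": [0,0,0],"twist": 0},
  ],
)

```text
time: 5.88
tool_pos: [0.6686, 0.2389, 0.0702]
tool_rot: [3.141, 0.0, -0.095]
contact_force: [-8.0, -3.3, 13.3]
opening: 0.0006
```

Emit:
carry_out(
  series=[
    {"jaw": 100,"travel": [0,0,-1],"twist": 0},
    {"jaw": 100,"travel": [0,0,-1],"twist": 0},
    {"jaw": 100,"travel": [-0.5,0.85,-0.2],"twist": 0},
    {"jaw": 100,"travel": [-0.5,0.85,-0.2],"twist": 0},
    {"jaw": 100,"travel": [-0.5,0.85,0],"twist": 0},
    {"jaw": 100,"travel": [-0.5,0.85,0],"twist": 0},
    {"jaw": 100,"travel": [-0.5,0.85,0],"twist": 0},
    {"jaw": 100,"travel": [-0.5,0.85,0],"twist": 0},
  ],
)

```text
time: 6.88
tool_pos: [0.4594, -0.0496, 0.2119]
tool_rot: [3.141, -0.001, -0.095]
contact_force: [0.6, -0.8, 0.1]
opening: 0.0761
```

```bash
python3 - <<'E'
from h import *
a=crop("top",120,215,135,240,4,"a.png"); b=crop("side",95,255,185,315,3.2,"b.png")
A=cv2.imread("pics/a.png");B=cv2.imread("pics/b.png");B=cv2.resize(B,(400,420));cv2.imwrite("pics/c3.png",np.hstack([A,B]))
for c in("top","side"):
    for q in("handle_1","main_handle"):
        for d in robot.regions_of(c,q)[:7]:
            m=d["pixels"].astype(np.uint8); rr=cv2.minAreaRect(cv2.findNonZero(m))
            print(c,q,round(d["score"],2),np.round(d["xy"],1),m.sum(),np.round(rr[0],1),np.round(rr[1],1),round(rr[2],1))
E
```

```text
top handle_1 0.95 [179.2 213.4] 410 [177.5 213.5] [23. 21.] 90.0
top handle_1 0.82 [157.7 251.9] 419 [158.5 253.5] [23. 21.] 90.0
top handle_1 0.79 [187.2 179.4] 396 [186.  181.5] [23. 20.] 90.0
top handle_1 0.68 [154.1 175.6] 360 [157.5 179. ] [20.5 20.5] 45.0
top handle_1 0.59 [337.8 207.3] 853 [339. 206.] [32. 28.] 90.0
top handle_1 0.46 [204.4 249. ] 126 [206.1 248.8] [ 8.9 17.4] 26.6
top main_handle 0.83 [152.4 206.8] 541 [151.7 206.9] [25.5 25.5] 63.4
top main_handle 0.52 [310.6 203.8] 750 [311.7 205.3] [26.7 32.2] 11.3
side handle_1 0.97 [207.9 252.8] 459 [206.3 250.9] [22.7 28.8] 52.4
side handle_1 0.97 [278.9 247.9] 593 [277.5 248.2] [27.4 27.3] 83.7
side handle_1 0.94 [243.9 295.9] 849 [241.8 297.1] [33.1 33.5] 63.4
side handle_1 0.75 [152.5 254.5] 614 [155.1 254.3] [31.1 25. ] 30.3
side handle_1 0.69 [188.1 233.9] 569 [185. 235.] [26. 26.] 90.0
side main_handle 0.78 [179.2 267.2] 682 [178.6 271. ] [30.5 28.6] 31.0
```

View pics/c3.png

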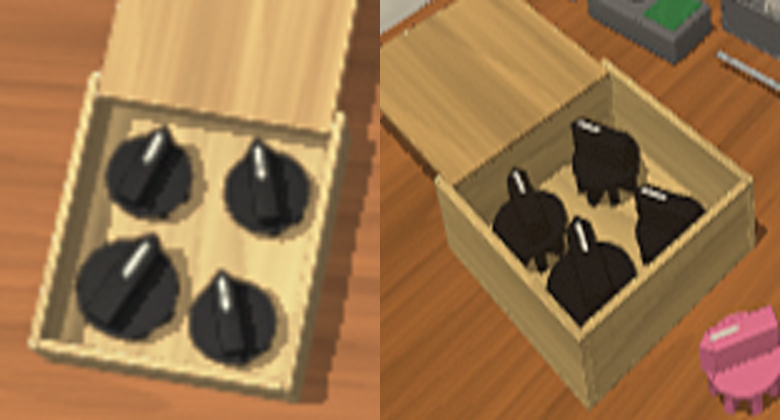

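```bash
cat >hf.py <<'E'
from h import *
from scipy.optimize import minimize
# silhouette fit of a handle standing with underside at z0; seeds by pixel in top
def hull(c,pts,S=8,sz=None):
    q=np.array([proj(c,p) for p in pts]); return q
def model(c,x,y,yaw,z0,R,Lb,tb,x0,y0,w,h,S):
    im=np.zeros((h*S,w*S),np.uint8); a=np.linspace(0,2*np.pi,40)
    sk=[(x+R*np.cos(t),y+R*np.sin(t),z0+z) for t in a for z in(0,.026)]
    C,N=np.cos(yaw),np.sin(yaw)
    bar=[(x+C*u-N*v,y+N*u+C*v,z0+z) for u,v in((Lb/2,0),(Lb/2-tb/2,tb/2),(Lb/2-tb/2,-tb/2),(-Lb/2,tb/2),(-Lb/2,-tb/2)) for z in(.026,.052)]
    for P3 in(sk,bar):
        q=(np.array([proj(c,p) for p in P3])-[x0-.5,y0-.5])*S
        cv2.fillConvexPoly(im,cv2.convexHull(q.astype(np.int32)),255)
    return cv2.resize(im,(w,h),interpolation=cv2.INTER_AREA)/255.
def fit(ims,seed,z0,main,cams=("top","side")):
    R,Lb,tb=(.042,.072,.024) if main else (.036,.060,.020)
    x,y=at("top",seed,z0+.03)[:2]; D={}
    for c in cams:
        q=proj(c,[x,y,z0+.03]); h=w=52; x0,y0=int(q[0])-26,int(q[1])-26
        hs=ims[c][y0:y0+h,x0:x0+w].astype(float); v=hs.max(2); D[c]=(x0,y0,w,h,np.clip((105-v)/50,0,1))
    yy,xx=np.mgrid[0:52,0:52]; W=np.exp(-((np.hypot(xx-26,yy-26)/19)**8))
    def cost(p):
        e=0
        for c in cams:
            x0,y0,w,h,o=D[c]; m=model(c,*p,z0,R,Lb,tb,x0,y0,w,h,8); e+=(W*np.abs(m-o)).sum()
        return e
    b=None
    for yw in(-.45,-.1,.25):
        r=minimize(cost,[x,y,yw],method="Nelder-Mead",options=dict(initial_simplex=[[x,y,yw],[x+.01,y,yw],[x,y+.01,yw],[x,y,yw+.3]],maxiter=100))
        if b is None or r.fun<b.fun: b=r
    x,y,yw=b.x; t=ims["top"]; q=proj("top",[x,y,z0+.05]); x0,y0=int(q[0])-9,int(q[1])-9
    return b.x,b.fun
def white(ims,x,y,z0):
    out=[]
    for c in("top","side"):
        q=proj(c,[x,y,z0+.052]); s=10; x0,y0=int(q[0])-s,int(q[1])-s; v=ims[c][y0:y0+2*s+1,x0:x0+2*s+1].min(2).astype(float)
        cc=ims[c][y0:y0+2*s+1,x0:x0+2*s+1].astype(float); sat=cc.max(2)-cc.min(2)
        yy,xx=np.mgrid[0:2*s+1,0:2*s+1]; w=np.clip(v-90,0,None)*(sat<35)*(np.hypot(xx-s,yy-s)<s)
        if w.sum()<50: out.append(None); continue
        p=at(c,((w*xx).sum()/w.sum()+x0,(w*yy).sum()/w.sum()+y0),z0+.052); out.append((np.hypot(*(p[:2]-[x,y])).round(4),np.arctan2(p[1]-y,p[0]-x).round(3)))
    return out
E
cat >find.py <<'E'
import sys
from hf import *
ims={c:robot.read_camera(c) for c in("top","side")}
for a in sys.argv[1:]:
    u,v,m=map(float,a.split(",")); p,e=fit(ims,(u,v),.006,m>0); print(a,p.round(4),round(e,1),white(ims,p[0],p[1],.006))
E
python3 find.py 151.7,206.9,1 177.5,213.5,0 186,181.5,0 157.5,179,0
```

```text
151.7,206.9,1 [0.4657 0.3099 0.1558] 395.2 [(np.float64(0.0182), np.float64(-0.726)), (np.float64(0.0169), np.float64(-0.649))]
177.5,213.5,0 [0.4424 0.2232 0.3392] 451.9 [(np.float64(0.0149), np.float64(0.032)), (np.float64(0.0157), np.float64(0.199))]
186,181.5,0 [0.5526 0.205  0.33  ] 219.2 [(np.float64(0.0151), np.float64(0.071)), (np.float64(0.0143), np.float64(0.233))]
157.5,179,0 [ 0.5569  0.3012 -0.2069] 268.1 [(np.float64(0.0191), np.float64(-0.44)), (np.float64(0.0183), np.float64(-0.341))]
```

```bash
cat >find.py <<'E'
import sys
from hf import *
ims={c:robot.read_camera(c) for c in("top","side")}
regs={c:robot.regions_of(c,"handle_1")+robot.regions_of(c,"main_handle") for c in ims}
vis=[]
for a in sys.argv[1:]:
    u,v,m=map(float,a.split(",")); main=m>0; R,Lb,tb=(.042,.072,.024) if main else (.036,.060,.020); z0=.006
    x,y=at("top",(u,v),.03)[:2]; M={}
    for c in ims:
        q=proj(c,[x,y,.03]); best=[d["pixels"] for d in regs[c] if d["score"]>.4 and np.hypot(*(d["xy"]-q))<11]
        v_=ims[c].max(2)
        if best: 
            nb=best[0].astype(np.uint8); k=cv2.dilate(nb,np.ones((5,5)))
            l=cv2.connectedComponents((k>0).astype(np.uint8))[1]
            M[c]=np.clip((95-v_.astype(float))/35,0,1)*k
            br=(ims[c].min(2)>90)&(nb>0); M[c][br]=1
        print(c,len(best),M[c].sum().round() if best else None)
    def cost(p,full=False):
        e=0
        for c in M:
            q=proj(c,[x,y,.03]); x0,y0=int(q[0])-26,int(q[1])-26
            m=model(c,*p,z0,R,Lb,tb,x0,y0,52,52,8); e+=np.abs(m-M[c][y0:y0+52,x0:x0+52]).sum()
        return e
    b=min((minimize(cost,[x,y,t],method="Nelder-Mead",options=dict(initial_simplex=[[x,y,t],[x+.01,y,t],[x,y+.01,t],[x,y,t+.2]],maxiter=120)) for t in(-.45,-.1,.25)),key=lambda r:r.fun)
    print(a,b.x.round(4),round(b.fun,1),[(float(w[0]),float(w[1])) if w else None for w in white(ims,b.x[0],b.x[1],z0)])
    for c in M:
        q=proj(c,[x,y,.03]); x0,y0=int(q[0])-26,int(q[1])-26; f=3 if len(sys.argv)>3 else 6
        o=cv2.resize(ims[c][y0:y0+52,x0:x0+52],None,fx=f,fy=f,interpolation=0)
        m=(cv2.resize(model(c,*b.x,z0,R,Lb,tb,x0,y0,52,52,8),None,fx=f,fy=f)>.5).astype(np.uint8)
        cv2.drawContours(o,cv2.findContours(m,0,1)[0],-1,(0,255,0),1); vis.append(o)
h=[np.vstack(vis[i:i+2]) for i in range(0,len(vis),2) if len(vis[i:i+2])==2]
if h: cv2.imwrite("pics/find.png",np.hstack(h))
E
python3 find.py 151.7,206.9,1 177.5,213.5,0 186,181.5,0 157.5,179,0
```

```text
top 1 490.0
side 1 671.0
151.7,206.9,1 [ 0.4678  0.306  -0.4723] 527.9 [(0.0154, -0.615), (0.0139, -0.5)]
top 1 364.0
side 1 417.0
177.5,213.5,0 [0.4467 0.2205 0.4015] 422.2 [(0.0111, 0.288), (0.0126, 0.478)]
top 1 347.0
side 1 561.0
186,181.5,0 [0.5541 0.2043 0.3633] 199.2 [(0.0137, 0.133), (0.013, 0.316)]
top 1 352.0
side 1 597.0
157.5,179,0 [ 0.5602  0.2987 -0.2333] 262.7 [(0.0151, -0.376), (0.0139, -0.234)]
```

View pics/find.png

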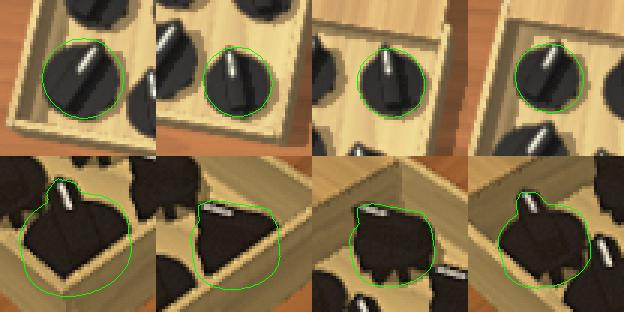

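```bash
sed -i 's/^    for c in ims:$/    for c in ("top",):/; s/np.vstack(vis\[i:i+2\]) for i in range(0,len(vis),2) if len(vis\[i:i+2\])==2/v for v in vis/' find.py; python3 find.py 151.7,206.9,1 177.5,213.5,0 186,181.5,0 157.5,179,0
```

```text
top 1 485.0
151.7,206.9,1 [ 0.4656  0.3068 -0.459 ] 88.6 [(0.0177, -0.581), (0.0167, -0.475)]
top 1 351.0
177.5,213.5,0 [ 0.4433  0.2221 -0.5795] 73.7 [(0.0141, 0.113), (0.0151, 0.284)]
top 1 333.0
186,181.5,0 [0.5552 0.2016 0.3061] 79.8 [(0.0133, 0.346), (0.0131, 0.539)]
top 1 339.0
157.5,179,0 [ 0.5613  0.3009 -0.2021] 77.3 [(0.0151, -0.537), (0.0132, -0.42)]
```

View pics/find.png

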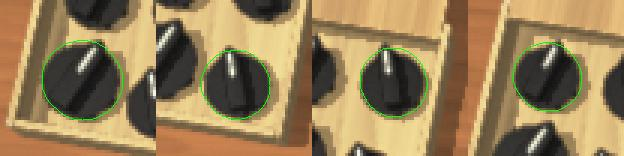

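```bash
python3 plan.py "0.459,-0.05,0.212,0.25;0.444,0.222,0.12,0.25;0.444,0.222,0.037,0.25"
```

```text
t 7.88 pos [ 0.4606 -0.0482  0.2117] rot [ 3.141 -0.    -0.095] F [ 0.5 -0.3  0.9] open 0.0916 q6 1.4
twist -3.29 rows 4 | shift [-0.034  0.022 -0.005] rows 1 each [-0.034  0.022 -0.005]
twist -0.0 rows 0 | shift [ 0.879 -4.454  1.533] rows 5 each [ 0.176 -0.891  0.307]
twist -0.0 rows 0 | shift [0.    0.    1.383] rows 2 each [0.    0.    0.692]
```

Emit:
carry_out(
  series=[
    {"jaw": 48,"travel": [0,0,0],"twist": -0.83},
    {"jaw": 48,"travel": [0,0,0],"twist": -0.82},
    {"jaw": 48,"travel": [0,0,0],"twist": -0.82},
    {"jaw": 48,"travel": [-0.03,0.02,0],"twist": -0.82},
    {"jaw": 48,"travel": [0.22,-0.9,0.25],"twist": 0},
    {"jaw": 48,"travel": [0.22,-0.9,0.25],"twist": 0},
    {"jaw": 48,"travel": [0.22,-0.9,0.25],"twist": 0},
    {"jaw": 48,"travel": [0.22,-0.9,0.3],"twist": 0},
  ],
)

```text
time: 8.88
tool_pos: [0.457, 0.1744, 0.1486]
tool_rot: [3.141, -0.001, 0.249]
contact_force: [0.8, 0.3, 0.1]
opening: 0.0442
```

Emit:
carry_out(
  series=[
    {"jaw": 48,"travel": [0,-0.85,0.45],"twist": 0},
    {"jaw": 48,"travel": [0,0,0.4],"twist": 0},
    {"jaw": 48,"travel": [0,0,0.4],"twist": 0},
    {"jaw": 48,"travel": [0,0,0.3],"twist": 0},
    {"jaw": 48,"travel": [0,0,0.2],"twist": 0},
    {"jaw": 48,"travel": [0,0,0.08],"twist": 0},
    {"jaw": 48,"travel": [0,0,0],"twist": 0},
  ],
)

```text
time: 9.75
tool_pos: [0.4445, 0.2221, 0.039]
tool_rot: [3.142, -0.0, 0.249]
contact_force: [-0.0, -0.8, -0.1]
opening: 0.044
```

Emit:
carry_out(
  series=[
    {"jaw": 0,"travel": [0,0,0],"twist": 0},
    {"jaw": 0,"travel": [0,0,0],"twist": 0},
    {"jaw": 0,"travel": [0,0,0],"twist": 0},
    {"jaw": 0,"travel": [0,0,0],"twist": 0},
    {"jaw": 0,"travel": [0,0,-0.3],"twist": 0},
    {"jaw": 0,"travel": [0,0,-0.6],"twist": 0},
    {"jaw": 0,"travel": [0,0,-0.9],"twist": 0},
    {"jaw": 0,"travel": [0,0,-0.7],"twist": 0},
  ],
  squeeze=35,
)

```text
time: 10.75
tool_pos: [0.4443, 0.2221, 0.1908]
tool_rot: [3.142, -0.001, 0.25]
contact_force: [1.4, 1.0, -1.6]
opening: 0.0199
```

```bash
python3 plan.py "0.46,-0.05,0.2,1.16;0.503,-0.108,0.12,1.22"; python3 - <<'E'
from h import *
a=crop("top",120,320,130,240,2.5,"a.png"); b=crop("side",130,330,130,320,2.5,"b.png")
A=cv2.imread("pics/a.png");B=cv2.imread("pics/b.png");cv2.imwrite("pics/c4.png",B)
cv2.imwrite("pics/c4a.png",A)
E
```

```text
t 10.75 pos [0.4443 0.2221 0.1908] rot [ 3.142e+00 -1.000e-03  2.500e-01] F [ 1.4  1.  -1.6] open 0.0199 q6 1.63
twist -8.69 rows 9 | shift [-4.054  2.051 -0.153] rows 5 each [-0.811  0.41  -0.031]
twist -0.57 rows 1 | shift [-0.662  1.005  1.333] rows 2 each [-0.331  0.503  0.667]
```

View pics/c4.png

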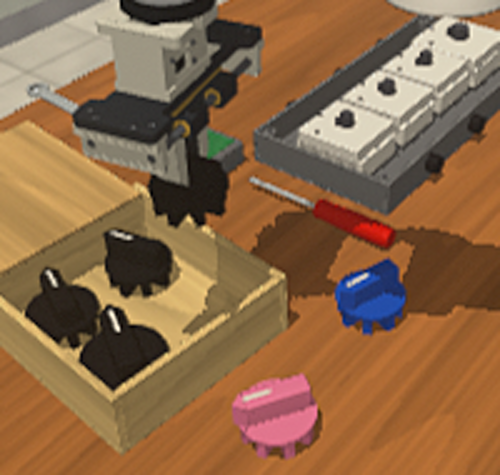

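```bash
cat >off.py <<'E'
# horizontal edges of held handle's dark silhouette in side view vs model: off.py zgrip main
import sys
from h import *
s=robot.observe(); p=np.array(s["tool_pos"]); yaw=s["tool_rot"][2]; dz=float(sys.argv[1]); R=.042 if int(sys.argv[2]) else .036
im=robot.read_camera("side").max(2).astype(float)
# region below fingers: from skirt top down
def edges(off):
    c=p+[np.cos(yaw)*off,np.sin(yaw)*off,-dz]; a=np.linspace(0,2*np.pi,90)
    return [np.array([proj("side",c+[R*np.cos(t),R*np.sin(t),z]) for t in a]) for z in(.024,.012)]
E0=edges(0); u0=proj("side",p-[0,0,dz-.026]); 
for q in E0:
    r=int(round(q[:,1].mean())); l,h=q[:,0].min(),q[:,0].max(); row=im[r-1:r+2].mean(0)
    dark=np.where(row[int(l)-12:int(h)+13]<70)[0]+int(l)-12
    print("row",r,"model",l.round(1),h.round(1),"dark",dark.min(),dark.max(),"n",len(dark),"mm/px",round(.001/ (edges(.001)[0][:,0].mean()-E0[0][:,0].mean())*1000,2))
E
python3 off.py .033 0; python3 -c "
import cv2;im=cv2.imread('pics/b.png')[::1];print(im[150:220:10,130:260:5].max(2))"
```

```text
row 203 model 187.6 220.1 dark 190 220 n 22 mm/px -2.54
row 208 model 188.2 220.4 dark 190 220 n 31 mm/px -2.54
[[136 137 152 140 152 167 109 110 125 108 113  80  34  31 117 114 118 126
  106 107 102  68  64 170 173  94]
 [139 132 133 138  62  91 139 106 130 133 109  96  26  33  26  27  32  49
   78  66  66  66  62 101 158 126]
 [153 144 156 154 158 149 148  95 132 133 109 122  25  33  33  32  35  32
   30  61  67 118 176 170 160 148]
 [151 158 147 157  52  27  33  75 101 129 115 123  34  33  33  32  34  32
   30  23 162 165 151 147 144 183]
 [213 216 216 240  31  35  36  34  34  33  34  29  33  33  33  32  35  32
   31  42 153 152 159 158 161 151]
 [132 120 130 158 176  21  35  34  33  34  35  34  32  33  34  32  34  33
   25  88 167 162 158 158 153 150]
 [131 131 128 151 168  36  31  26  33  38  34  34  26  36  33  32  16  26
   21  88 161 156 150 150 155 165]]
```

```bash
python3 plan.py "0.444,0.222,0.19,1.22;0.5035,-0.1065,0.12,1.22"
```

```text
t 10.9 pos [0.4453 0.2225 0.1908] rot [-3.141 -0.005  0.25 ] F [ 0.5  0.1 -1.6] open 0.0196 q6 1.63
twist -9.27 rows 10 | shift [-0.015 -0.017  0.014] rows 1 each [-0.015 -0.017  0.014]
twist -0.0 rows 0 | shift [-4.801  2.813  1.167] rows 6 each [-0.8    0.469  0.194]
```

Emit:
carry_out(
  series=[
    {"jaw": 0,"travel": [0,0,0],"twist": -0.93},
    {"jaw": 0,"travel": [0,0,0],"twist": -0.93},
    {"jaw": 0,"travel": [0,0,0],"twist": -0.93},
    {"jaw": 0,"travel": [0,0,0],"twist": -0.93},
    {"jaw": 0,"travel": [0,0,0],"twist": -0.93},
    {"jaw": 0,"travel": [0,0,0],"twist": -0.93},
    {"jaw": 0,"travel": [0,0,0],"twist": -0.93},
    {"jaw": 0,"travel": [0,0,0],"twist": -0.93},
  ],
)

```text
time: 11.9
tool_pos: [0.4433, 0.2218, 0.187]
tool_rot: [-3.139, 0.003, 1.032]
contact_force: [0.8, -0.1, -0.9]
opening: 0.0199
```

Emit:
carry_out(
  series=[
    {"jaw": 0,"travel": [0,0,0],"twist": -0.93},
    {"jaw": 0,"travel": [0,0,0],"twist": -0.9},
    {"jaw": 0,"travel": [-0.8,0.47,0],"twist": 0},
    {"jaw": 0,"travel": [-0.8,0.47,0],"twist": 0},
    {"jaw": 0,"travel": [-0.8,0.47,0],"twist": 0},
    {"jaw": 0,"travel": [-0.8,0.47,0],"twist": 0},
    {"jaw": 0,"travel": [-0.8,0.47,0.3],"twist": 0},
    {"jaw": 0,"travel": [-0.8,0.47,0.3],"twist": 0},
  ],
)

```text
time: 12.9
tool_pos: [0.5036, -0.108, 0.1509]
tool_rot: [-3.139, -0.0, 1.22]
contact_force: [1.6, 1.1, -0.3]
opening: 0.0194
```

Emit:
carry_out(
  series=[
    {"jaw": 0,"travel": [0,0,0.5],"twist": 0},
    {"jaw": 0,"travel": [0,0,0],"twist": 0},
  ],
)

```text
time: 13.15
tool_pos: [0.5017, -0.1062, 0.1195]
tool_rot: [-3.133, -0.0, 1.219]
contact_force: [0.1, 0.6, -0.5]
opening: 0.0199
```

```bash
python3 plan.py "0.5035,-0.1065,0.11,1.22"; python3 off.py .033 0
```

```text
t 13.15 pos [ 0.5017 -0.1062  0.1195] rot [-3.133 -0.     1.219] F [ 0.1  0.6 -0.5] open 0.0199 q6 -0.01
twist -0.01 rows 1 | shift [0.005 0.03  0.159] rows 1 each [0.005 0.03  0.159]
row 165 model 256.4 280.4 dark 258 287 n 28 mm/px -3.64
row 168 model 256.4 280.3 dark 253 280 n 28 mm/px -3.64
```

Emit:
carry_out(
  series=[
    {"jaw": 0,"travel": [0,0.03,0.1],"twist": 0},
    {"jaw": 0,"travel": [0,0,0.05],"twist": 0},
    {"jaw": 0,"travel": [0,0,0.03],"twist": 0},
    {"jaw": 0,"travel": [0,0,0],"twist": 0},
  ],
)

```text
time: 13.7
tool_pos: [0.5061, -0.1069, 0.1123]
tool_rot: [3.141, 0.0, 1.221]
contact_force: [0.6, -0.6, -0.1]
opening: 0.0193
```

Emit:
carry_out(
  series=[
    {"jaw": 0,"travel": [0,0,0.03],"twist": 0},
    {"jaw": 0,"travel": [0,0,0.03],"twist": 0},
    {"jaw": 0,"travel": [0,0,0],"twist": 0},
  ],
)

```text
time: 14.08
tool_pos: [0.5058, -0.1069, 0.1083]
tool_rot: [-3.141, -0.0, 1.22]
contact_force: [-0.4, 0.4, -1.8]
opening: 0.0198
```

Emit:
carry_out(
  series=[
    {"jaw": 0,"travel": [0,-0.04,0],"twist": 0},
    {"jaw": 0,"travel": [0,0,0.03],"twist": 0},
    {"jaw": 0,"travel": [0,0,0.03],"twist": 0},
    {"jaw": 0,"travel": [0,0,0],"twist": 0},
  ],
)

```text
time: 14.58
tool_pos: [0.504, -0.1065, 0.1065]
tool_rot: [3.14, 0.0, 1.221]
contact_force: [-3.9, 0.8, 13.5]
opening: 0.0197
```

Emit:
carry_out(
  series=[
    {"jaw": 0,"travel": [0,0,0.03],"twist": 0},
    {"jaw": 0,"travel": [0,0,0.03],"twist": 0},
    {"jaw": 0,"travel": [0,0,0],"twist": 0},
  ],
)

```text
time: 14.95
tool_pos: [0.5038, -0.1058, 0.1019]
tool_rot: [3.141, -0.001, 1.22]
contact_force: [-1.5, 5.1, 6.8]
opening: 0.0194
```

Emit:
carry_out(
  series=[
    {"jaw": 0,"travel": [0.015,0,0],"twist": 0},
    {"jaw": 0,"travel": [0,0,0.02],"twist": 0},
    {"jaw": 0,"travel": [0,0,0],"twist": 0},
  ],
)

```text
time: 15.32
tool_pos: [0.504, -0.1055, 0.1017]
tool_rot: [3.141, 0.0, 1.22]
contact_force: [-6.2, 1.9, 17.5]
opening: 0.0193
```

Emit:
carry_out(
  series=[
    {"jaw": 0,"travel": [0,0,0.02],"twist": 0},
    {"jaw": 0,"travel": [0,0,0],"twist": 0},
  ],
)

```text
time: 15.58
tool_pos: [0.5042, -0.1055, 0.1013]
tool_rot: [3.14, 0.0, 1.22]
contact_force: [-7.6, 2.0, 23.5]
opening: 0.0199
```

Emit:
carry_out(
  series=[
    {"jaw": 0,"travel": [0,-0.015,-0.05],"twist": 0},
    {"jaw": 0,"travel": [0,0,0.03],"twist": 0},
    {"jaw": 0,"travel": [0,0,0],"twist": 0},
  ],
)

```text
time: 15.95
tool_pos: [0.5037, -0.1053, 0.1016]
tool_rot: [3.14, 0.0, 1.221]
contact_force: [-4.6, 0.6, 17.0]
opening: 0.0194
```

Emit:
carry_out(
  series=[
    {"jaw": 0,"travel": [0,0,0.02],"twist": 0},
    {"jaw": 0,"travel": [0,0,0],"twist": 0},
  ],
)

```text
time: 16.2
tool_pos: [0.5037, -0.1054, 0.1012]
tool_rot: [3.139, 0.0, 1.221]
contact_force: [-7.5, 2.7, 23.2]
opening: 0.0198
```

Emit:
carry_out(
  series=[
    {"jaw": 0,"travel": [0,0,-0.025],"twist": 0.3},
    {"jaw": 0,"travel": [0,0,0],"twist": 0.5},
    {"jaw": 0,"travel": [0,0,0],"twist": 0.5},
    {"jaw": 0,"travel": [0,0,0],"twist": 0.5},
    {"jaw": 0,"travel": [0,0,0],"twist": 0.5},
  ],
)

```text
time: 16.82
tool_pos: [0.5032, -0.1042, 0.1015]
tool_rot: [-3.141, -0.001, 0.978]
contact_force: [-3.8, 6.9, 15.9]
opening: 0.0201
```

Emit:
carry_out(
  series=[
    {"jaw": 0,"travel": [0,0,0],"twist": 0.5},
    {"jaw": 0,"travel": [0,0,0],"twist": 0.5},
    {"jaw": 0,"travel": [0,0,0],"twist": 0.5},
    {"jaw": 0,"travel": [0,0,0],"twist": 0.5},
  ],
)

```text
time: 17.32
tool_pos: [0.5034, -0.1052, 0.1002]
tool_rot: [3.141, -0.0, 0.769]
contact_force: [0.3, 0.3, -1.0]
opening: 0.0197
```

Emit:
carry_out(
  series=[
    {"jaw": 0,"travel": [0,0,0.03],"twist": 0},
    {"jaw": 0,"travel": [0,0,0.03],"twist": 0},
    {"jaw": 0,"travel": [0,0,0],"twist": 0},
  ],
)

```text
time: 17.7
tool_pos: [0.5032, -0.1053, 0.0964]
tool_rot: [-3.142, 0.0, 0.771]
contact_force: [1.1, -0.4, -1.9]
opening: 0.0198
```

Emit:
carry_out(
  series=[
    {"jaw": 0,"travel": [0,0,0.04],"twist": 0},
    {"jaw": 0,"travel": [0,0,0.04],"twist": 0},
    {"jaw": 0,"travel": [0,0,0.03],"twist": 0},
    {"jaw": 0,"travel": [0,0,0],"twist": 0},
  ],
)

```text
time: 18.2
tool_pos: [0.5034, -0.1052, 0.0916]
tool_rot: [3.14, -0.0, 0.77]
contact_force: [-3.9, 0.8, 13.4]
opening: 0.0201
```

Emit:
carry_out(
  series=[
    {"jaw": 0,"travel": [0,0,0.03],"twist": 0},
    {"jaw": 0,"travel": [0,0,0],"twist": 0},
  ],
)

```text
time: 18.45
tool_pos: [0.5034, -0.1051, 0.0915]
tool_rot: [3.14, -0.001, 0.771]
contact_force: [-9.0, 2.5, 28.8]
opening: 0.0194
```

Emit:
carry_out(
  series=[
    {"jaw": 0,"travel": [0,0,-0.05],"twist": 0.5},
    {"jaw": 0,"travel": [0,0.005,0],"twist": 1},
    {"jaw": 0,"travel": [0,0.005,0],"twist": 1},
    {"jaw": 0,"travel": [0,0.005,0],"twist": 1},
    {"jaw": 0,"travel": [0,0.005,0],"twist": 1},
    {"jaw": 0,"travel": [0,0.005,0],"twist": 1},
    {"jaw": 0,"travel": [0,0.005,0],"twist": 1},
    {"jaw": 0,"travel": [0,0,0],"twist": 0.7},
  ],
)

```text
time: 19.45
tool_pos: [0.5041, -0.106, 0.0916]
tool_rot: [-3.141, -0.0, 0.014]
contact_force: [0.8, 2.9, 2.6]
opening: 0.0198
```

Emit:
carry_out(
  series=[
    {"jaw": 0,"travel": [0,0,0],"twist": 0.1},
    {"jaw": 0,"travel": [0,0,0],"twist": 0},
  ],
)

```text
time: 19.7
tool_pos: [0.5041, -0.106, 0.0917]
tool_rot: [-3.141, -0.0, 0.007]
contact_force: [1.1, 5.1, 4.8]
opening: 0.0197
```

```bash
python3 -c "
from h import *
s=robot.observe();print(np.round(s['torque'],2),np.round(s['contact_force'],1),np.round(s['tool_rot'],3),np.round(s['tool_pos'],4))"
```

```text
[ 1.04 -0.01  0.06] [1.1 5.1 4.8] [-3.141 -0.     0.007] [ 0.5041 -0.106   0.0917]
```

Emit:
carry_out(
  series=[
    {"jaw": 48,"travel": [0,0,0],"twist": 0},
    {"jaw": 48,"travel": [0,0,0],"twist": 0},
    {"jaw": 48,"travel": [0,0,0],"twist": 0},
    {"jaw": 48,"travel": [0,0,-0.5],"twist": 0},
    {"jaw": 48,"travel": [0,0,-0.9],"twist": 0},
    {"jaw": 48,"travel": [0.2,0.9,-0.4],"twist": 0},
    {"jaw": 48,"travel": [0.2,0.9,0],"twist": 0},
    {"jaw": 48,"travel": [0.2,0.9,0],"twist": 0},
  ],
)

```text
time: 20.7
tool_pos: [0.5412, -0.2703, 0.1999]
tool_rot: [3.141, -0.001, 0.006]
contact_force: [0.3, 0.1, 0.1]
opening: 0.0443
```

```bash
python3 find.py 151.7,206.9,1 186,181.5,0 157.5,179,0; python3 - <<'E'
from h import *
for c in("top","side"):
  im=robot.read_camera(c); q=proj(c,[.503,-.107,.08]); x0,y0=int(q[0])-50,int(q[1])-40
  cv2.imwrite(f"pics/{c}x.png",cv2.resize(im[max(y0,0):y0+80,x0:x0+100],(400,320),interpolation=3))
cv2.imwrite("pics/c5.png",np.hstack([cv2.imread("pics/topx.png"),cv2.imread("pics/sidex.png")]))
E
python3 plan.py "0.55,-0.25,0.2,0"
```

```text
top 1 483.0
151.7,206.9,1 [ 0.4655  0.307  -0.4984] 88.5 [(0.0179, -0.587), (0.0167, -0.486)]
top 1 332.0
186,181.5,0 [0.5548 0.2027 0.2913] 80.6 [(0.0133, 0.259), (0.0129, 0.455)]
top 1 339.0
157.5,179,0 [ 0.5608  0.3012 -0.3612] 78.5 [(0.0158, -0.542), (0.0141, -0.423)]
t 21.1 pos [ 0.5409 -0.2672  0.1996] rot [-3.141  0.     0.007] F [ 0.2 -0.1  0. ] open 0.044 q6 0.98
twist 0.07 rows 1 | shift [ 0.152 -0.287 -0.007] rows 1 each [ 0.152 -0.287 -0.007]
```

View pics/c5.png

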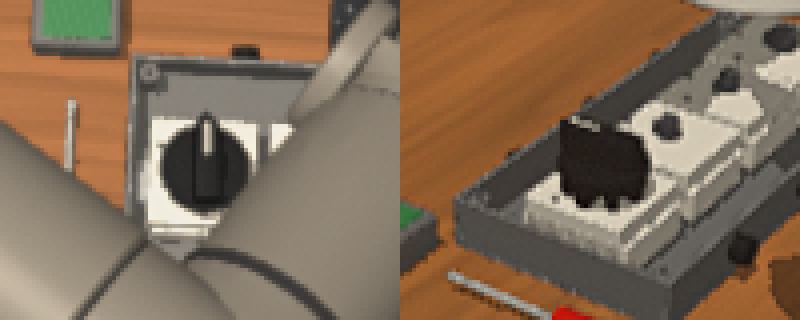

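```bash
python3 plan.py "0.541,-0.267,0.2,0.25;0.553,0.204,0.13,0.25;0.553,0.204,0.037,0.25"
```

```text
t 21.1 pos [ 0.5409 -0.2672  0.1996] rot [-3.141  0.     0.007] F [ 0.2 -0.1  0. ] open 0.044 q6 0.98
twist -2.32 rows 3 | shift [ 0.003 -0.003 -0.007] rows 1 each [ 0.003 -0.003 -0.007]
twist -0.0 rows 0 | shift [ 2.136 -7.556  1.167] rows 8 each [ 0.267 -0.945  0.146]
twist -0.0 rows 0 | shift [0.   0.   1.55] rows 2 each [0.    0.    0.775]
```

Emit:
carry_out(
  series=[
    {"jaw": 48,"travel": [0,0,0],"twist": -0.78},
    {"jaw": 48,"travel": [0,0,0],"twist": -0.78},
    {"jaw": 48,"travel": [0,0,0],"twist": -0.76},
    {"jaw": 48,"travel": [0.267,-0.945,0],"twist": 0},
    {"jaw": 48,"travel": [0.267,-0.945,0],"twist": 0},
    {"jaw": 48,"travel": [0.267,-0.945,0],"twist": 0},
    {"jaw": 48,"travel": [0.267,-0.945,0],"twist": 0},
    {"jaw": 48,"travel": [0.267,-0.945,0.2],"twist": 0},
  ],
)

```text
time: 22.1
tool_pos: [0.5488, 0.0288, 0.1887]
tool_rot: [3.141, -0.003, 0.25]
contact_force: [1.4, 0.3, -0.2]
opening: 0.044
```

Emit:
carry_out(
  series=[
    {"jaw": 48,"travel": [0.267,-0.945,0.2],"twist": 0},
    {"jaw": 48,"travel": [0.267,-0.945,0.2],"twist": 0},
    {"jaw": 48,"travel": [0.267,-0.945,0.2],"twist": 0},
    {"jaw": 48,"travel": [0,0,0.4],"twist": 0},
    {"jaw": 48,"travel": [0,0,0.4],"twist": 0},
    {"jaw": 48,"travel": [0,0,0.1],"twist": 0},
    {"jaw": 48,"travel": [0,0,0],"twist": 0},
  ],
)

```text
time: 22.98
tool_pos: [0.5533, 0.203, 0.0978]
tool_rot: [3.142, -0.0, 0.249]
contact_force: [0.3, 0.6, 0.2]
opening: 0.044
```

```bash
python3 plan.py "0.553,0.204,0.037,0.25"
```

```text
t 22.98 pos [0.5533 0.203  0.0978] rot [ 3.142 -0.     0.249] F [0.3 0.6 0.2] open 0.044 q6 1.54
twist -0.01 rows 1 | shift [-1.000e-03 -1.800e-02  1.013e+00] rows 1 each [-1.000e-03 -1.800e-02  1.013e+00]
```

Emit:
carry_out(
  series=[
    {"jaw": 48,"travel": [0,-0.015,0.4],"twist": 0},
    {"jaw": 48,"travel": [0,0,0.35],"twist": 0},
    {"jaw": 48,"travel": [0,0,0.2],"twist": 0},
    {"jaw": 48,"travel": [0,0,0.04],"twist": 0},
    {"jaw": 48,"travel": [0,0,0],"twist": 0},
  ],
)

```text
time: 23.6
tool_pos: [0.5539, 0.2036, 0.0388]
tool_rot: [3.141, -0.001, 0.248]
contact_force: [0.2, -0.8, -0.3]
opening: 0.0439
```

Emit:
carry_out(
  series=[
    {"jaw": 0,"travel": [0,0,0],"twist": 0},
    {"jaw": 0,"travel": [0,0,0],"twist": 0},
    {"jaw": 0,"travel": [0,0,0],"twist": 0},
    {"jaw": 0,"travel": [0,0,0],"twist": 0},
    {"jaw": 0,"travel": [0,0,-0.3],"twist": 0},
    {"jaw": 0,"travel": [0,0,-0.6],"twist": 0},
    {"jaw": 0,"travel": [0,0,-0.9],"twist": 0},
    {"jaw": 0,"travel": [0,0,-0.7],"twist": 0},
  ],
)

```text
time: 24.6
tool_pos: [0.5534, 0.2036, 0.1899]
tool_rot: [3.142, -0.001, 0.249]
contact_force: [0.9, -0.3, 0.1]
opening: 0.0196
```

```bash
python3 off.py .033 0; python3 plan.py "0.5533,0.204,0.188,1.2;0.504,-0.2,0.12,1.2"
```

```text
row 185 model 162.0 192.2 dark 164 193 n 24 mm/px -2.83
row 189 model 162.7 192.7 dark 164 192 n 29 mm/px -2.83
t 24.65 pos [0.5558 0.2042 0.1959] rot [ 3.141 -0.01   0.249] F [3.  1.3 3.7] open 0.0196 q6 1.54
twist -9.08 rows 10 | shift [-0.019 -0.038  0.131] rows 1 each [-0.019 -0.038  0.131]
twist -0.0 rows 0 | shift [-6.573  1.674  1.133] rows 7 each [-0.939  0.239  0.162]
```

Emit:
carry_out(
  series=[
    {"jaw": 0,"travel": [0,0,0],"twist": -0.91},
    {"jaw": 0,"travel": [0,0,0],"twist": -0.91},
    {"jaw": 0,"travel": [0,0,0],"twist": -0.91},
    {"jaw": 0,"travel": [0,0,0],"twist": -0.91},
    {"jaw": 0,"travel": [0,0,0],"twist": -0.91},
    {"jaw": 0,"travel": [0,0,0],"twist": -0.91},
    {"jaw": 0,"travel": [0,0,0],"twist": -0.91},
    {"jaw": 0,"travel": [0,0,0],"twist": -0.91},
  ],
)

```text
time: 25.65
tool_pos: [0.5531, 0.2035, 0.1875]
tool_rot: [-3.141, 0.001, 1.014]
contact_force: [0.3, -0.0, -2.0]
opening: 0.0196
```

Emit:
carry_out(
  series=[
    {"jaw": 0,"travel": [0,0,0],"twist": -0.9},
    {"jaw": 0,"travel": [0,0,0],"twist": -0.9},
    {"jaw": 0,"travel": [-0.94,0.24,0],"twist": 0},
    {"jaw": 0,"travel": [-0.94,0.24,0],"twist": 0},
    {"jaw": 0,"travel": [-0.94,0.24,0],"twist": 0},
    {"jaw": 0,"travel": [-0.94,0.24,0],"twist": 0},
    {"jaw": 0,"travel": [-0.94,0.24,0.1],"twist": 0},
    {"jaw": 0,"travel": [-0.94,0.24,0.2],"twist": 0},
  ],
)

```text
time: 26.65
tool_pos: [0.5108, -0.145, 0.17]
tool_rot: [3.14, 0.0, 1.199]
contact_force: [0.9, -0.2, -0.1]
opening: 0.0197
```

Emit:
carry_out(
  series=[
    {"jaw": 0,"travel": [-0.92,0.24,0.4],"twist": 0},
    {"jaw": 0,"travel": [0,0,0.4],"twist": 0},
    {"jaw": 0,"travel": [0,0,0],"twist": 0},
    {"jaw": 0,"travel": [0,0,0],"twist": 0},
  ],
)

```text
time: 27.15
tool_pos: [0.5049, -0.1994, 0.1227]
tool_rot: [3.141, 0.0, 1.2]
contact_force: [0.2, -0.2, -0.6]
opening: 0.0193
```

```bash
python3 plan.py "0.5055,-0.2013,0.11,1.2"
```

```text
t 27.15 pos [ 0.5049 -0.1994  0.1227] rot [3.141 0.    1.2  ] F [ 0.2 -0.2 -0.6] open 0.0193 q6 -0.15
twist 0.0 rows 1 | shift [-0.026  0.021  0.212] rows 1 each [-0.026  0.021  0.212]
```

Emit:
carry_out(
  series=[
    {"jaw": 0,"travel": [-0.026,0.02,0.1],"twist": 0},
    {"jaw": 0,"travel": [0,0,0.1],"twist": 0},
    {"jaw": 0,"travel": [0,0,0.04],"twist": 0},
    {"jaw": 0,"travel": [0,0,0.04],"twist": 0},
    {"jaw": 0,"travel": [0,0,0],"twist": 0},
  ],
)

```text
time: 27.78
tool_pos: [0.5049, -0.2016, 0.1051]
tool_rot: [-3.141, 0.0, 1.199]
contact_force: [-0.7, -0.1, -1.2]
opening: 0.0201
```

Emit:
carry_out(
  series=[
    {"jaw": 0,"travel": [0,0,0.04],"twist": 0},
    {"jaw": 0,"travel": [0,0,0],"twist": 0},
  ],
)

```text
time: 28.02
tool_pos: [0.5049, -0.2017, 0.1027]
tool_rot: [-3.141, 0.0, 1.199]
contact_force: [-0.2, 0.5, -1.0]
opening: 0.0195
```

Slipped over the tip without contact. On down to the rib.

Emit:
carry_out(
  series=[
    {"jaw": 0,"travel": [0,0,0.03],"twist": 0},
    {"jaw": 0,"travel": [0,0,0.03],"twist": 0},
    {"jaw": 0,"travel": [0,0,0],"twist": 0},
  ],
)

```text
time: 28.4
tool_pos: [0.5053, -0.2019, 0.1011]
tool_rot: [3.14, 0.001, 1.2]
contact_force: [-3.8, 2.0, 12.8]
opening: 0.0196
```

Emit:
carry_out(
  series=[
    {"jaw": 0,"travel": [0,0,0.02],"twist": 0},
    {"jaw": 0,"travel": [0,0,0],"twist": 0},
  ],
)

```text
time: 28.65
tool_pos: [0.5054, -0.202, 0.1007]
tool_rot: [3.139, 0.001, 1.2]
contact_force: [-6.5, 3.2, 18.8]
opening: 0.0198
```

Emit:
carry_out(
  series=[
    {"jaw": 0,"travel": [0,0,-0.01],"twist": 0.5},
    {"jaw": 0,"travel": [0,0,0],"twist": 0.5},
    {"jaw": 0,"travel": [0,0,0],"twist": 0.5},
    {"jaw": 0,"travel": [0,0,0],"twist": 0.5},
    {"jaw": 0,"travel": [0,0,0],"twist": 0.5},
  ],
)

```text
time: 29.28
tool_pos: [0.5056, -0.201, 0.1009]
tool_rot: [3.14, -0.002, 0.936]
contact_force: [-3.0, 5.9, 16.0]
opening: 0.0195
```

Emit:
carry_out(
  series=[
    {"jaw": 0,"travel": [0,0,0],"twist": 0.5},
    {"jaw": 0,"travel": [0,0,0],"twist": 0.5},
    {"jaw": 0,"travel": [0,0,0],"twist": 0.5},
    {"jaw": 0,"travel": [0,0,0],"twist": 0.5},
  ],
)

```text
time: 29.78
tool_pos: [0.506, -0.201, 0.1009]
tool_rot: [3.139, -0.002, 0.727]
contact_force: [-1.9, 6.6, 14.7]
opening: 0.0197
```

Emit:
carry_out(
  series=[
    {"jaw": 0,"travel": [0,0,0],"twist": 0.5},
    {"jaw": 0,"travel": [0,0,0],"twist": 0.5},
    {"jaw": 0,"travel": [0,0,0],"twist": 0.5},
    {"jaw": 0,"travel": [0,0,0],"twist": 0.5},
  ],
)

```text
time: 30.28
tool_pos: [0.5063, -0.2009, 0.1006]
tool_rot: [3.14, -0.003, 0.517]
contact_force: [0.7, 6.0, 12.3]
opening: 0.0197
```

Emit:
carry_out(
  series=[
    {"jaw": 0,"travel": [0,0,0],"twist": 0.5},
    {"jaw": 0,"travel": [0,0,0],"twist": 0.5},
    {"jaw": 0,"travel": [0,0,0],"twist": 0.5},
    {"jaw": 0,"travel": [0,0,0],"twist": 0.5},
  ],
)

```text
time: 30.78
tool_pos: [0.5055, -0.2017, 0.0992]
tool_rot: [3.14, -0.001, 0.308]
contact_force: [0.8, -1.2, -0.6]
opening: 0.0198
```

Emit:
carry_out(
  series=[
    {"jaw": 0,"travel": [0,0,0],"twist": 0.5},
    {"jaw": 0,"travel": [0,0,0],"twist": 0.5},
    {"jaw": 0,"travel": [0,0,0],"twist": 0.5},
    {"jaw": 0,"travel": [0,0,0],"twist": 0.5},
  ],
)

```text
time: 31.28
tool_pos: [0.5049, -0.2017, 0.0986]
tool_rot: [3.141, 0.0, 0.098]
contact_force: [-0.6, -1.0, -0.7]
opening: 0.0199
```

Emit:
carry_out(
  series=[
    {"jaw": 0,"travel": [0,0,0.04],"twist": 0},
    {"jaw": 0,"travel": [0,0,0.04],"twist": 0},
    {"jaw": 0,"travel": [0,0,0.03],"twist": 0},
    {"jaw": 0,"travel": [0,0,0],"twist": 0},
  ],
)

```text
time: 31.78
tool_pos: [0.5049, -0.2017, 0.0918]
tool_rot: [-3.141, 0.0, 0.1]
contact_force: [-0.0, 0.0, -0.6]
opening: 0.0195
```

Emit:
carry_out(
  series=[
    {"jaw": 0,"travel": [0,0,0.03],"twist": 0},
    {"jaw": 0,"travel": [0,0,0.03],"twist": 0},
    {"jaw": 0,"travel": [0,0,0],"twist": 0},
  ],
)

```text
time: 32.15
tool_pos: [0.5051, -0.2018, 0.0907]
tool_rot: [3.14, -0.001, 0.1]
contact_force: [-5.2, 2.8, 17.7]
opening: 0.0199
```

Emit:
carry_out(
  series=[
    {"jaw": 0,"travel": [0,0,-0.035],"twist": 0.4},
    {"jaw": 0,"travel": [0,0,0],"twist": 0.4},
    {"jaw": 0,"travel": [0,0,0],"twist": 0.1},
    {"jaw": 0,"travel": [0,0,0],"twist": 0},
  ],
)

```text
time: 32.65
tool_pos: [0.5051, -0.2018, 0.0908]
tool_rot: [3.141, -0.0, 0.006]
contact_force: [-0.3, 0.2, 1.8]
opening: 0.02
```

Emit:
carry_out(
  series=[
    {"jaw": 48,"travel": [0,0,0],"twist": 0},
    {"jaw": 48,"travel": [0,0,0],"twist": 0},
    {"jaw": 48,"travel": [0,0,0],"twist": 0},
    {"jaw": 48,"travel": [0,0,-0.5],"twist": 0},
    {"jaw": 48,"travel": [0,0,-0.9],"twist": 0},
    {"jaw": 48,"travel": [0.2,0.9,-0.4],"twist": 0},
    {"jaw": 48,"travel": [0,0,0],"twist": 0},
  ],
)

```text
time: 33.52
tool_pos: [0.5186, -0.2591, 0.2007]
tool_rot: [3.137, -0.005, 0.003]
contact_force: [0.5, 1.0, -0.3]
opening: 0.0442
```

```bash
python3 find.py 151.7,206.9,1 157.5,179,0; python3 plan.py "0.515,-0.252,0.2,-0.43;0.557,0.302,0.1,-0.43"
```

```text
top 1 487.0
151.7,206.9,1 [ 0.4656  0.3068 -0.4516] 84.9 [(0.0176, -0.58), (0.0146, -0.479)]
top 1 341.0
157.5,179,0 [ 0.5606  0.3024 -0.3447] 77.7 [(0.0165, -0.596), (0.0148, -0.49)]
t 33.83 pos [ 0.5168 -0.2545  0.1977] rot [-3.14e+00  2.00e-03  7.00e-03] F [-0.2 -0.4  0.7] open 0.0437 q6 0.97
twist 4.17 rows 5 | shift [-0.045 -0.026 -0.039] rows 1 each [-0.045 -0.026 -0.039]
twist -0.0 rows 0 | shift [-3.213 -8.685  1.667] rows 10 each [-0.321 -0.868  0.167]
```

Emit:
carry_out(
  series=[
    {"jaw": 48,"travel": [0,0,0],"twist": 0.84},
    {"jaw": 48,"travel": [0,0,0],"twist": 0.84},
    {"jaw": 48,"travel": [0,0,0],"twist": 0.83},
    {"jaw": 48,"travel": [0,0,0],"twist": 0.83},
    {"jaw": 48,"travel": [0,0,0],"twist": 0.83},
    {"jaw": 48,"travel": [-0.32,-0.87,0],"twist": 0},
    {"jaw": 48,"travel": [-0.32,-0.87,0],"twist": 0},
    {"jaw": 48,"travel": [-0.32,-0.87,0],"twist": 0},
  ],
)

```text
time: 34.83
tool_pos: [0.5299, -0.087, 0.1981]
tool_rot: [3.142, 0.001, -0.431]
contact_force: [0.4, 0.6, 0.1]
opening: 0.0441
```

Emit:
carry_out(
  series=[
    {"jaw": 48,"travel": [-0.32,-0.87,0],"twist": 0},
    {"jaw": 48,"travel": [-0.32,-0.87,0],"twist": 0},
    {"jaw": 48,"travel": [-0.32,-0.87,0],"twist": 0},
    {"jaw": 48,"travel": [-0.32,-0.87,0],"twist": 0},
    {"jaw": 48,"travel": [-0.32,-0.87,0],"twist": 0},
    {"jaw": 48,"travel": [-0.32,-0.87,0.3],"twist": 0},
    {"jaw": 48,"travel": [-0.32,-0.87,0.3],"twist": 0},
    {"jaw": 48,"travel": [0,0,0.5],"twist": 0},
  ],
)

```text
time: 35.83
tool_pos: [0.5601, 0.3036, 0.1318]
tool_rot: [-3.14, -0.001, -0.425]
contact_force: [-0.4, -0.2, -0.6]
opening: 0.0441
```

Emit:
carry_out(
  series=[
    {"jaw": 48,"travel": [0,0,0.5],"twist": 0},
    {"jaw": 48,"travel": [0,0,0],"twist": 0},
    {"jaw": 48,"travel": [0,0,0],"twist": 0},
  ],
)

```text
time: 36.2
tool_pos: [0.5613, 0.2992, 0.1036]
tool_rot: [-3.141, -0.001, -0.431]
contact_force: [-0.2, -0.1, 1.4]
opening: 0.0439
```

```bash
python3 plan.py "0.558,0.302,0.039,-0.43"
```

```text
t 36.2 pos [0.5613 0.2992 0.1036] rot [-3.141e+00 -1.000e-03 -4.310e-01] F [-0.2 -0.1  1.4] open 0.0439 q6 2.37
twist -0.01 rows 1 | shift [-0.069 -0.02   1.076] rows 2 each [-0.035 -0.01   0.538]
```

Emit:
carry_out(
  series=[
    {"jaw": 48,"travel": [-0.06,-0.02,0.4],"twist": 0},
    {"jaw": 48,"travel": [0,0,0.4],"twist": 0},
    {"jaw": 48,"travel": [0,0,0.2],"twist": 0},
    {"jaw": 48,"travel": [0,0,0.07],"twist": 0},
    {"jaw": 48,"travel": [0,0,0],"twist": 0},
  ],
)

```text
time: 36.83
tool_pos: [0.5587, 0.3016, 0.0391]
tool_rot: [-3.141, -0.001, -0.431]
contact_force: [0.5, 0.3, -0.0]
opening: 0.0442
```

Emit:
carry_out(
  series=[
    {"jaw": 0,"travel": [0,0,0],"twist": 0},
    {"jaw": 0,"travel": [0,0,0],"twist": 0},
    {"jaw": 0,"travel": [0,0,0],"twist": 0},
    {"jaw": 0,"travel": [0,0,0],"twist": 0},
    {"jaw": 0,"travel": [0,0,-0.3],"twist": 0},
    {"jaw": 0,"travel": [0,0,-0.6],"twist": 0},
    {"jaw": 0,"travel": [0,0,-0.9],"twist": 0},
    {"jaw": 0,"travel": [0,0,-0.7],"twist": 0},
  ],
)

```text
time: 37.83
tool_pos: [0.5585, 0.3016, 0.1918]
tool_rot: [-3.14, -0.002, -0.431]
contact_force: [0.8, 0.3, -1.7]
opening: 0.0197
```

```bash
python3 off.py .033 0; python3 plan.py "0.558,0.302,0.19,1.2;0.507,-0.2975,0.12,1.2"
```

```text
row 203 model 126.7 159.7 dark 128 158 n 26 mm/px -8.84
row 208 model 127.7 160.5 dark 128 158 n 31 mm/px -8.84
t 37.88 pos [0.5607 0.3025 0.198 ] rot [-3.133 -0.009 -0.431] F [2.  1.1 4.4] open 0.0199 q6 2.38
twist -15.57 rows 16 | shift [-0.025 -0.038  0.134] rows 1 each [-0.025 -0.038  0.134]
twist -0.0 rows 0 | shift [-9.621  2.828  1.167] rows 10 each [-0.962  0.283  0.117]
```

Emit:
carry_out(
  series=[
    {"jaw": 0,"travel": [0,0,0],"twist": -0.97},
    {"jaw": 0,"travel": [0,0,0],"twist": -0.97},
    {"jaw": 0,"travel": [0,0,0],"twist": -0.97},
    {"jaw": 0,"travel": [0,0,0],"twist": -0.97},
    {"jaw": 0,"travel": [0,0,0],"twist": -0.97},
    {"jaw": 0,"travel": [0,0,0],"twist": -0.97},
    {"jaw": 0,"travel": [0,0,0],"twist": -0.97},
    {"jaw": 0,"travel": [0,0,0],"twist": -0.97},
  ],
)

```text
time: 38.88
tool_pos: [0.5581, 0.3014, 0.1891]
tool_rot: [3.142, -0.001, 0.385]
contact_force: [-0.2, 0.2, -1.2]
opening: 0.0197
```

Emit:
carry_out(
  series=[
    {"jaw": 0,"travel": [0,0,0],"twist": -0.98},
    {"jaw": 0,"travel": [0,0,0],"twist": -0.98},
    {"jaw": 0,"travel": [0,0,0],"twist": -0.98},
    {"jaw": 0,"travel": [0,0,0],"twist": -0.98},
    {"jaw": 0,"travel": [0,0,0],"twist": -0.98},
    {"jaw": 0,"travel": [0,0,0],"twist": -0.97},
    {"jaw": 0,"travel": [0,0,0],"twist": -0.97},
    {"jaw": 0,"travel": [0,0,0],"twist": -0.97},
  ],
)

```text
time: 39.88
tool_pos: [0.5581, 0.3014, 0.1891]
tool_rot: [3.141, -0.0, 1.203]
contact_force: [-0.4, 0.5, -1.4]
opening: 0.0198
```

Emit:
carry_out(
  series=[
    {"jaw": 0,"travel": [-0.96,0.28,0],"twist": 0},
    {"jaw": 0,"travel": [-0.96,0.28,0],"twist": 0},
    {"jaw": 0,"travel": [-0.96,0.28,0],"twist": 0},
    {"jaw": 0,"travel": [-0.96,0.28,0],"twist": 0},
    {"jaw": 0,"travel": [-0.96,0.28,0],"twist": 0},
    {"jaw": 0,"travel": [-0.96,0.28,0],"twist": 0},
    {"jaw": 0,"travel": [-0.96,0.28,0],"twist": 0},
    {"jaw": 0,"travel": [-0.96,0.28,0],"twist": 0},
  ],
)

```text
time: 40.88
tool_pos: [0.5159, -0.1786, 0.1893]
tool_rot: [3.14, 0.0, 1.199]
contact_force: [1.5, 1.0, -1.0]
opening: 0.0198
```

Emit:
carry_out(
  series=[
    {"jaw": 0,"travel": [-0.96,0.28,0.1],"twist": 0},
    {"jaw": 0,"travel": [-0.96,0.28,0.2],"twist": 0},
    {"jaw": 0,"travel": [0,0,0.4],"twist": 0},
    {"jaw": 0,"travel": [0,0,0.4],"twist": 0},
    {"jaw": 0,"travel": [0,0,0],"twist": 0},
    {"jaw": 0,"travel": [0,0,0],"twist": 0},
  ],
)

```text
time: 41.62
tool_pos: [0.5063, -0.2965, 0.1237]
tool_rot: [3.14, 0.001, 1.2]
contact_force: [0.8, -0.4, -0.1]
opening: 0.0197
```

```bash
python3 plan.py "0.507,-0.2976,0.11,1.2"
```

```text
t 41.62 pos [ 0.5063 -0.2965  0.1237] rot [3.14e+00 1.00e-03 1.20e+00] F [ 0.8 -0.4 -0.1] open 0.0197 q6 -0.29
twist -0.0 rows 1 | shift [-0.013  0.018  0.229] rows 1 each [-0.013  0.018  0.229]
```

Emit:
carry_out(
  series=[
    {"jaw": 0,"travel": [-0.015,0.015,0.1],"twist": 0},
    {"jaw": 0,"travel": [0,0,0.1],"twist": 0},
    {"jaw": 0,"travel": [0,0,0.05],"twist": 0},
    {"jaw": 0,"travel": [0,0,0.04],"twist": 0},
    {"jaw": 0,"travel": [0,0,0],"twist": 0},
  ],
)

```text
time: 42.25
tool_pos: [0.5061, -0.2974, 0.1048]
tool_rot: [-3.141, -0.0, 1.199]
contact_force: [-0.1, 0.4, -1.3]
opening: 0.0194
```

Emit:
carry_out(
  series=[
    {"jaw": 0,"travel": [0,0,0.04],"twist": 0},
    {"jaw": 0,"travel": [0,0,0.03],"twist": 0},
    {"jaw": 0,"travel": [0,0,0],"twist": 0},
  ],
)

```text
time: 42.62
tool_pos: [0.5064, -0.2977, 0.1007]
tool_rot: [3.141, 0.0, 1.199]
contact_force: [0.4, -1.0, -1.5]
opening: 0.0197
```

Emit:
carry_out(
  series=[
    {"jaw": 0,"travel": [0,0,0.03],"twist": 0},
    {"jaw": 0,"travel": [0,0,0],"twist": 0},
  ],
)

```text
time: 42.88
tool_pos: [0.5066, -0.2977, 0.099]
tool_rot: [3.14, 0.0, 1.199]
contact_force: [1.6, -1.2, -1.5]
opening: 0.0196
```

Emit:
carry_out(
  series=[
    {"jaw": 0,"travel": [0,0,0.03],"twist": 0},
    {"jaw": 0,"travel": [0,0,0],"twist": 0},
  ],
)

```text
time: 43.12
tool_pos: [0.5065, -0.2977, 0.0972]
tool_rot: [3.141, 0.0, 1.199]
contact_force: [2.6, -2.2, -0.9]
opening: 0.0197
```

Emit:
carry_out(
  series=[
    {"jaw": 0,"travel": [0,0,0.04],"twist": 0.3},
    {"jaw": 0,"travel": [0,0,0.03],"twist": 0.3},
    {"jaw": 0,"travel": [0,0,0],"twist": 0},
  ],
)

```text
time: 43.5
tool_pos: [0.5062, -0.2974, 0.0927]
tool_rot: [-3.142, 0.0, 1.136]
contact_force: [2.1, -2.1, -0.7]
opening: 0.0194
```

Emit:
carry_out(
  series=[
    {"jaw": 0,"travel": [0,0,0.04],"twist": 0.3},
    {"jaw": 0,"travel": [0,0,0.03],"twist": 0},
    {"jaw": 0,"travel": [0,0,0],"twist": 0},
  ],
)

```text
time: 43.88
tool_pos: [0.5063, -0.2974, 0.0911]
tool_rot: [3.14, 0.001, 1.105]
contact_force: [-2.9, 2.6, 16.1]
opening: 0.0201
```

Emit:
carry_out(
  series=[
    {"jaw": 0,"travel": [0,0,-0.03],"twist": 0.5},
    {"jaw": 0,"travel": [0,0,0],"twist": 0.8},
    {"jaw": 0,"travel": [0,0,0],"twist": 0.8},
    {"jaw": 0,"travel": [0,0,0],"twist": 0.8},
    {"jaw": 0,"travel": [0,0,0],"twist": 0.8},
    {"jaw": 0,"travel": [0,0,0],"twist": 0.8},
    {"jaw": 0,"travel": [0,0,0],"twist": 0.8},
    {"jaw": 0,"travel": [0,0,0],"twist": 0.8},
  ],
)

```text
time: 44.88
tool_pos: [0.5055, -0.2969, 0.0911]
tool_rot: [-3.14, 0.001, 0.463]
contact_force: [-0.1, 1.7, 6.5]
opening: 0.0201
```

Emit:
carry_out(
  series=[
    {"jaw": 0,"travel": [0,0,0],"twist": 0.8},
    {"jaw": 0,"travel": [0,0,0],"twist": 0.8},
    {"jaw": 0,"travel": [0,0,0],"twist": 0.8},
    {"jaw": 0,"travel": [0,0,0],"twist": 0.8},
    {"jaw": 0,"travel": [0,0,0],"twist": 0.8},
    {"jaw": 0,"travel": [0,0,0],"twist": 0.4},
    {"jaw": 0,"travel": [0,0,0],"twist": 0},
  ],
)

```text
time: 45.75
tool_pos: [0.5062, -0.297, 0.0911]
tool_rot: [-3.141, -0.0, 0.005]
contact_force: [1.1, 1.0, 5.7]
opening: 0.0198
```

Emit:
carry_out(
  series=[
    {"jaw": 48,"travel": [0,0,0],"twist": 0},
    {"jaw": 48,"travel": [0,0,0],"twist": 0},
    {"jaw": 48,"travel": [0,0,0],"twist": 0},
    {"jaw": 48,"travel": [0,0,-0.5],"twist": 0.8},
    {"jaw": 48,"travel": [0,0,-0.9],"twist": 0.8},
    {"jaw": 48,"travel": [0,0,-0.4],"twist": 0.8},
    {"jaw": 48,"travel": [0,0,0],"twist": 0.8},
    {"jaw": 48,"travel": [0,0,0],"twist": 0.8},
  ],
)

```text
time: 46.75
tool_pos: [0.506, -0.2974, 0.1988]
tool_rot: [3.141, -0.0, -0.416]
contact_force: [0.3, -0.1, 0.3]
opening: 0.0439
```

```bash
python3 find.py 151.7,206.9,1; python3 plan.py "0.506,-0.297,0.2,-0.47;0.464,0.308,0.13,-0.47;0.464,0.308,0.039,-0.47"
```

```text
top 1 485.0
151.7,206.9,1 [ 0.4656  0.307  -0.4392] 86.8 [(0.0178, -0.593), (0.0141, -0.491)]
t 47.05 pos [ 0.5061 -0.2974  0.1983] rot [-3.142  0.    -0.412] F [-0.1 -0.3 -0.2] open 0.0439 q6 1.32
twist 0.55 rows 1 | shift [-0.004 -0.005 -0.028] rows 1 each [-0.004 -0.005 -0.028]
twist -0.0 rows 0 | shift [-5.191 -8.673  1.167] rows 10 each [-0.519 -0.867  0.117]
twist -0.0 rows 0 | shift [ 0.    -0.     1.517] rows 2 each [ 0.    -0.     0.758]
```

Emit:
carry_out(
  series=[
    {"jaw": 52,"travel": [0,0,0],"twist": 0.55},
    {"jaw": 52,"travel": [-0.52,-0.867,0],"twist": 0},
    {"jaw": 52,"travel": [-0.52,-0.867,0],"twist": 0},
    {"jaw": 52,"travel": [-0.52,-0.867,0],"twist": 0},
    {"jaw": 52,"travel": [-0.52,-0.867,0],"twist": 0},
    {"jaw": 52,"travel": [-0.52,-0.867,0],"twist": 0},
    {"jaw": 52,"travel": [-0.52,-0.867,0],"twist": 0},
    {"jaw": 52,"travel": [-0.52,-0.867,0],"twist": 0},
  ],
)

```text
time: 48.05
tool_pos: [0.4764, 0.1281, 0.1987]
tool_rot: [-3.141, -0.001, -0.47]
contact_force: [1.5, 0.3, 0.7]
opening: 0.0479
```

Emit:
carry_out(
  series=[
    {"jaw": 52,"travel": [-0.52,-0.867,0],"twist": 0},
    {"jaw": 52,"travel": [-0.52,-0.867,0.1],"twist": 0},
    {"jaw": 52,"travel": [-0.52,-0.867,0.2],"twist": 0},
    {"jaw": 52,"travel": [0,0,0.6],"twist": 0},
    {"jaw": 52,"travel": [0,0,0.6],"twist": 0},
    {"jaw": 52,"travel": [0,0,0.1],"twist": 0},
    {"jaw": 52,"travel": [0,0,0],"twist": 0},
    {"jaw": 52,"travel": [0,0,0],"twist": 0},
  ],
)

```text
time: 49.05
tool_pos: [0.4652, 0.3079, 0.1041]
tool_rot: [-3.139, -0.002, -0.471]
contact_force: [0.8, 0.3, 0.2]
opening: 0.0476
```

```bash
python3 plan.py "0.464,0.308,0.039,-0.47"
```

```text
t 49.05 pos [0.4652 0.3079 0.1041] rot [-3.139e+00 -2.000e-03 -4.710e-01] F [0.8 0.3 0.2] open 0.0476 q6 2.49
twist -0.01 rows 1 | shift [-0.019  0.008  1.085] rows 2 each [-0.009  0.004  0.542]
```

Emit:
carry_out(
  series=[
    {"jaw": 52,"travel": [-0.02,0,0.4],"twist": 0},
    {"jaw": 52,"travel": [0,0,0.4],"twist": 0},
    {"jaw": 52,"travel": [0,0,0.2],"twist": 0},
    {"jaw": 52,"travel": [0,0,0.08],"twist": 0},
    {"jaw": 52,"travel": [0,0,0],"twist": 0},
  ],
)

```text
time: 49.68
tool_pos: [0.4635, 0.3084, 0.0382]
tool_rot: [-3.141, -0.001, -0.471]
contact_force: [0.0, -0.1, -0.0]
opening: 0.0477
```

Emit:
carry_out(
  series=[
    {"jaw": 0,"travel": [0,0,0],"twist": 0},
    {"jaw": 0,"travel": [0,0,0],"twist": 0},
    {"jaw": 0,"travel": [0,0,0],"twist": 0},
    {"jaw": 0,"travel": [0,0,0],"twist": 0},
    {"jaw": 0,"travel": [0,0,-0.3],"twist": 0},
    {"jaw": 0,"travel": [0,0,-0.6],"twist": 0},
    {"jaw": 0,"travel": [0,0,-0.9],"twist": 0},
    {"jaw": 0,"travel": [0,0,-0.7],"twist": 0},
  ],
)

```text
time: 50.68
tool_pos: [0.4631, 0.3083, 0.1895]
tool_rot: [-3.141, -0.0, -0.471]
contact_force: [0.4, 0.4, -1.3]
opening: 0.0237
```

```bash
python3 off.py .033 1; python3 plan.py "0.464,0.308,0.19,1.2;0.508,-0.3935,0.19,1.2"
```

```text
row 222 model 149.8 190.4 dark 151 189 n 34 mm/px -7.84
row 226 model 150.8 191.0 dark 151 189 n 39 mm/px -7.84
t 50.73 pos [0.4653 0.3095 0.1952] rot [-3.134 -0.006 -0.471] F [0.6 1.4 3.3] open 0.0238 q6 2.49
twist -15.95 rows 16 | shift [-0.031 -0.012  0.086] rows 1 each [-0.031 -0.012  0.086]
twist -0.0 rows 0 | shift [-10.631   4.92   -0.   ] rows 12 each [-0.886  0.41  -0.   ]
```

Emit:
carry_out(
  series=[
    {"jaw": 0,"travel": [0,0,0],"twist": -1},
    {"jaw": 0,"travel": [0,0,0],"twist": -1},
    {"jaw": 0,"travel": [0,0,0],"twist": -1},
    {"jaw": 0,"travel": [0,0,0],"twist": -1},
    {"jaw": 0,"travel": [0,0,0],"twist": -1},
    {"jaw": 0,"travel": [0,0,0],"twist": -1},
    {"jaw": 0,"travel": [0,0,0],"twist": -1},
    {"jaw": 0,"travel": [0,0,0],"twist": -1},
  ],
)

```text
time: 51.72
tool_pos: [0.4628, 0.3081, 0.1871]
tool_rot: [3.141, 0.001, 0.37]
contact_force: [0.3, -0.4, -1.3]
opening: 0.0236
```

Emit:
carry_out(
  series=[
    {"jaw": 0,"travel": [0,0,0],"twist": -1},
    {"jaw": 0,"travel": [0,0,0],"twist": -1},
    {"jaw": 0,"travel": [0,0,0],"twist": -1},
    {"jaw": 0,"travel": [0,0,0],"twist": -1},
    {"jaw": 0,"travel": [0,0,0],"twist": -1},
    {"jaw": 0,"travel": [0,0,0],"twist": -1},
    {"jaw": 0,"travel": [0,0,0],"twist": -1},
    {"jaw": 0,"travel": [0,0,0],"twist": -0.95},
  ],
)

```text
time: 52.72
tool_pos: [0.4628, 0.3081, 0.1871]
tool_rot: [-3.141, 0.001, 1.203]
contact_force: [-0.4, -0.7, -0.8]
opening: 0.0236
```

Emit:
carry_out(
  series=[
    {"jaw": 0,"travel": [-0.88,0.41,0],"twist": 0},
    {"jaw": 0,"travel": [-0.88,0.41,0],"twist": 0},
    {"jaw": 0,"travel": [-0.88,0.41,0],"twist": 0},
    {"jaw": 0,"travel": [-0.88,0.41,0],"twist": 0},
    {"jaw": 0,"travel": [-0.88,0.41,0],"twist": 0},
    {"jaw": 0,"travel": [-0.88,0.41,0],"twist": 0},
    {"jaw": 0,"travel": [-0.88,0.41,0],"twist": 0},
    {"jaw": 0,"travel": [-0.88,0.41,0],"twist": 0},
  ],
)

```text
time: 53.72
tool_pos: [0.4928, -0.1586, 0.1874]
tool_rot: [-3.141, -0.0, 1.199]
contact_force: [0.3, 0.0, -1.4]
opening: 0.0235
```

Emit:
carry_out(
  series=[
    {"jaw": 0,"travel": [-0.88,0.41,0],"twist": 0},
    {"jaw": 0,"travel": [-0.88,0.41,0],"twist": 0},
    {"jaw": 0,"travel": [-0.88,0.41,0],"twist": 0},
    {"jaw": 0,"travel": [-0.88,0.41,0],"twist": 0},
    {"jaw": 0,"travel": [0,0,0.5],"twist": 0},
    {"jaw": 0,"travel": [0,0,0.5],"twist": 0},
    {"jaw": 0,"travel": [0,0,0.1],"twist": 0},
    {"jaw": 0,"travel": [0,0,0],"twist": 0},
  ],
)

```text
time: 54.72
tool_pos: [0.5084, -0.3892, 0.1219]
tool_rot: [-3.141, 0.0, 1.2]
contact_force: [0.1, -0.2, -0.7]
opening: 0.0233
```

Emit:
carry_out(
  series=[
    {"jaw": 0,"travel": [0,0,0],"twist": 0},
    {"jaw": 0,"travel": [0,0,0],"twist": 0},
  ],
)

```text
time: 54.98
tool_pos: [0.5087, -0.3896, 0.1231]
tool_rot: [3.139, 0.001, 1.2]
contact_force: [0.5, 0.0, -1.4]
opening: 0.0235
```

```bash
python3 plan.py "0.508,-0.3933,0.11,1.2"
```

```text
t 54.98 pos [ 0.5087 -0.3896  0.1231] rot [3.139e+00 1.000e-03 1.200e+00] F [ 0.5  0.  -1.4] open 0.0235 q6 -0.4
twist -0.0 rows 1 | shift [-0.063  0.011  0.218] rows 1 each [-0.063  0.011  0.218]
```

Emit:
carry_out(
  series=[
    {"jaw": 0,"travel": [-0.063,0.01,0],"twist": 0},
    {"jaw": 0,"travel": [0,0,0.1],"twist": 0},
    {"jaw": 0,"travel": [0,0,0.1],"twist": 0},
    {"jaw": 0,"travel": [0,0,0.05],"twist": 0},
    {"jaw": 0,"travel": [0,0,0.04],"twist": 0},
    {"jaw": 0,"travel": [0,0,0],"twist": 0},
  ],
)

```text
time: 55.72
tool_pos: [0.5074, -0.3929, 0.1041]
tool_rot: [-3.141, -0.0, 1.2]
contact_force: [0.1, -0.4, -1.9]
opening: 0.0238
```

Emit:
carry_out(
  series=[
    {"jaw": 0,"travel": [0,0,0.04],"twist": 0},
    {"jaw": 0,"travel": [0,0,0.02],"twist": 0},
    {"jaw": 0,"travel": [0,0,0],"twist": 0},
  ],
)

```text
time: 56.1
tool_pos: [0.5075, -0.3932, 0.1014]
tool_rot: [3.141, 0.0, 1.199]
contact_force: [-1.4, 1.1, 3.6]
opening: 0.0237
```

Contact beginning (rib height ~0.101). Press a little and turn.

Emit:
carry_out(
  series=[
    {"jaw": 0,"travel": [0,0,0.03],"twist": 0},
    {"jaw": 0,"travel": [0,0,0],"twist": 0},
  ],
)

```text
time: 56.35
tool_pos: [0.5076, -0.3933, 0.101]
tool_rot: [3.14, 0.001, 1.199]
contact_force: [-3.4, 3.1, 11.9]
opening: 0.0235
```

Emit:
carry_out(
  series=[
    {"jaw": 0,"travel": [0,0,0],"twist": 0.5},
    {"jaw": 0,"travel": [0,0,0],"twist": 0.5},
    {"jaw": 0,"travel": [0,0,0],"twist": 0.5},
    {"jaw": 0,"travel": [0,0,0],"twist": 0.5},
  ],
)

```text
time: 56.85
tool_pos: [0.508, -0.3927, 0.101]
tool_rot: [3.14, -0.0, 0.989]
contact_force: [-2.3, 4.1, 11.5]
opening: 0.0236
```

Emit:
carry_out(
  series=[
    {"jaw": 0,"travel": [0,0,0],"twist": 0.5},
    {"jaw": 0,"travel": [0,0,0],"twist": 0.5},
    {"jaw": 0,"travel": [0,0,0],"twist": 0.5},
    {"jaw": 0,"travel": [0,0,0],"twist": 0.5},
  ],
)

```text
time: 57.35
tool_pos: [0.5085, -0.3929, 0.101]
tool_rot: [3.139, -0.001, 0.779]
contact_force: [0.2, 4.1, 11.6]
opening: 0.0233
```

Emit:
carry_out(
  series=[
    {"jaw": 0,"travel": [0,0,0],"twist": 0.5},
    {"jaw": 0,"travel": [0,0,0],"twist": 0.5},
    {"jaw": 0,"travel": [0,0,0],"twist": 0.5},
    {"jaw": 0,"travel": [0,0,0],"twist": 0.5},
  ],
)

```text
time: 57.85
tool_pos: [0.5087, -0.393, 0.101]
tool_rot: [3.138, -0.002, 0.57]
contact_force: [-0.1, 2.5, 9.5]
opening: 0.0236
```

Emit:
carry_out(
  series=[
    {"jaw": 0,"travel": [0,0,0],"twist": 0.5},
    {"jaw": 0,"travel": [0,0,0],"twist": 0.5},
    {"jaw": 0,"travel": [0,0,0],"twist": 0.5},
    {"jaw": 0,"travel": [0,0,0],"twist": 0.5},
  ],
)

```text
time: 58.35
tool_pos: [0.5088, -0.3932, 0.1008]
tool_rot: [3.138, -0.003, 0.36]
contact_force: [1.2, 2.1, 8.4]
opening: 0.0239
```

Emit:
carry_out(
  series=[
    {"jaw": 0,"travel": [0,0,0],"twist": 0.5},
    {"jaw": 0,"travel": [0,0,0],"twist": 0.5},
    {"jaw": 0,"travel": [0,0,0],"twist": 0.5},
  ],
)

```text
time: 58.72
tool_pos: [0.5088, -0.3933, 0.1004]
tool_rot: [3.139, -0.003, 0.203]
contact_force: [2.8, 1.6, 5.1]
opening: 0.0236
```

Emit:
carry_out(
  series=[
    {"jaw": 0,"travel": [0,0,0.015],"twist": 0.4},
    {"jaw": 0,"travel": [0,0,0],"twist": 0.4},
    {"jaw": 0,"travel": [0,0,0],"twist": 0},
  ],
)

```text
time: 59.1
tool_pos: [0.5076, -0.3934, 0.0979]
tool_rot: [3.141, -0.0, 0.121]
contact_force: [0.8, -1.7, -1.2]
opening: 0.0236
```

Emit:
carry_out(
  series=[
    {"jaw": 0,"travel": [0,0,0],"twist": 0.4},
    {"jaw": 0,"travel": [0,0,0],"twist": 0.4},
    {"jaw": 0,"travel": [0,0,0],"twist": 0},
  ],
)

```text
time: 59.48
tool_pos: [0.5073, -0.393, 0.0978]
tool_rot: [-3.142, 0.0, 0.038]
contact_force: [1.1, -0.9, -1.2]
opening: 0.0239
```

Dropped (z fell, force gone). Push home.

Emit:
carry_out(
  series=[
    {"jaw": 0,"travel": [0,0,0.04],"twist": 0},
    {"jaw": 0,"travel": [0,0,0.04],"twist": 0},
    {"jaw": 0,"travel": [0,0,0.02],"twist": 0},
    {"jaw": 0,"travel": [0,0,0],"twist": 0},
  ],
)

```text
time: 59.98
tool_pos: [0.5074, -0.393, 0.0918]
tool_rot: [-3.142, 0.0, 0.037]
contact_force: [0.2, -1.2, -2.3]
opening: 0.0238
```

Emit:
carry_out(
  series=[
    {"jaw": 0,"travel": [0,0,0.03],"twist": 0},
    {"jaw": 0,"travel": [0,0,0.02],"twist": 0.3},
    {"jaw": 0,"travel": [0,0,0],"twist": 0},
  ],
)

```text
time: 60.35
tool_pos: [0.5078, -0.3934, 0.0905]
tool_rot: [3.14, -0.001, 0.005]
contact_force: [-0.3, 0.3, 6.8]
opening: 0.024
```

Emit:
carry_out(
  series=[
    {"jaw": 52,"travel": [0,0,0],"twist": 0},
    {"jaw": 52,"travel": [0,0,0],"twist": 0},
    {"jaw": 52,"travel": [0,0,0],"twist": 0},
    {"jaw": 52,"travel": [0,0,-0.5],"twist": 0},
    {"jaw": 52,"travel": [0,0,-0.9],"twist": 0},
    {"jaw": 0,"travel": [0,0,-0.5],"twist": 0.95},
    {"jaw": 0,"travel": [0,0,0],"twist": 0},
  ],
)

```text
time: 61.22
tool_pos: [0.5084, -0.3939, 0.2058]
tool_rot: [3.138, -0.004, -0.094]
contact_force: [0.8, 0.3, -1.1]
opening: 0.0323
```

```bash
python3 plan.py "0.664,0.241,0.14,-0.095;0.664,0.241,0.08,-0.095"
```

```text
t 61.23 pos [ 0.5084 -0.3939  0.2058] rot [ 3.138 -0.004 -0.094] F [ 0.8  0.3 -1.1] open 0.0323 q6 0.89
twist 0.01 rows 1 | shift [  1.578 -10.78    1.097] rows 11 each [ 0.143 -0.98   0.1  ]
twist -0.0 rows 0 | shift [ 0. -0.  1.] rows 1 each [ 0. -0.  1.]
```

Emit:
carry_out(
  series=[
    {"jaw": 0,"travel": [0.143,-0.98,0],"twist": 0},
    {"jaw": 0,"travel": [0.143,-0.98,0],"twist": 0},
    {"jaw": 0,"travel": [0.143,-0.98,0],"twist": 0},
    {"jaw": 0,"travel": [0.143,-0.98,0],"twist": 0},
    {"jaw": 0,"travel": [0.143,-0.98,0],"twist": 0},
    {"jaw": 0,"travel": [0.143,-0.98,0],"twist": 0},
    {"jaw": 0,"travel": [0.143,-0.98,0],"twist": 0},
    {"jaw": 0,"travel": [0.143,-0.98,0],"twist": 0},
  ],
)

```text
time: 62.22
tool_pos: [0.6193, 0.0708, 0.201]
tool_rot: [3.141, 0.003, -0.092]
contact_force: [0.9, -0.8, -0.6]
opening: 0.0008
```

Emit:
carry_out(
  series=[
    {"jaw": 0,"travel": [0.143,-0.98,0],"twist": 0},
    {"jaw": 0,"travel": [0.143,-0.98,0],"twist": 0},
    {"jaw": 0,"travel": [0.143,-0.98,0],"twist": 0},
    {"jaw": 0,"travel": [0,0,0.9],"twist": 0},
    {"jaw": 0,"travel": [0,0,0.6],"twist": 0},
    {"jaw": 0,"travel": [0,0,0],"twist": 0},
    {"jaw": 0,"travel": [0,0,0],"twist": 0},
  ],
)

```text
time: 63.1
tool_pos: [0.6626, 0.2421, 0.1139]
tool_rot: [-3.141, -0.001, -0.094]
contact_force: [0.4, -0.3, 0.2]
opening: 0.0004
```

```bash
python3 plan.py "0.664,0.241,0.075,-0.095"; python3 - <<'E'
from h import *
a=robot.read_camera("top")[150:250,250:400]; b=robot.read_camera("side")[110:230,220:350]
cv2.imwrite("pics/c6.png",np.hstack([cv2.resize(a,(480,320),interpolation=3),cv2.resize(b,(310,320),interpolation=3)]))
E
```

```text
t 63.1 pos [0.6626 0.2421 0.1139] rot [-3.141e+00 -1.000e-03 -9.400e-02] F [ 0.4 -0.3  0.2] open 0.0004 q6 1.91
twist 0.01 rows 1 | shift [0.025 0.015 0.648] rows 1 each [0.025 0.015 0.648]
```

View pics/c6.png

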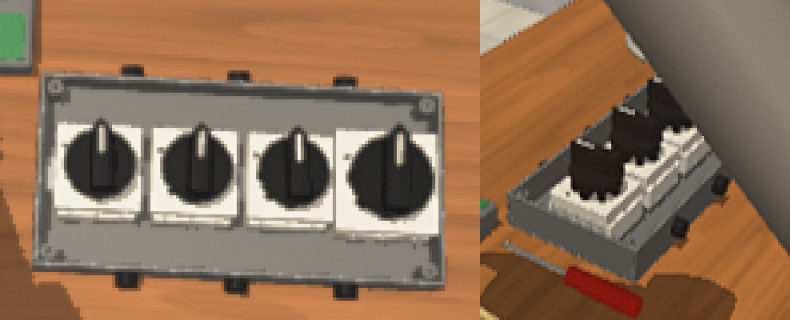

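Emit:
carry_out(
  series=[
    {"jaw": 0,"travel": [0,0,0.4],"twist": 0},
    {"jaw": 0,"travel": [0,0,0.26],"twist": 0},
    {"jaw": 0,"travel": [0,0,0.08],"twist": 0},
    {"jaw": 0,"travel": [0,0,0.02],"twist": 0},
    {"jaw": 0,"travel": [0,0,0],"twist": 0},
  ],
)

```text
time: 63.82
tool_pos: [0.6619, 0.2418, 0.0702]
tool_rot: [3.141, -0.001, -0.094]
contact_force: [-6.1, -2.2, 11.2]
opening: 0.0005
```

Emit:
carry_out(
  series=[
    {"jaw": 0,"travel": [-0.2,0,0.01],"twist": 0},
    {"jaw": 0,"travel": [-0.4,0,0],"twist": 0},
    {"jaw": 0,"travel": [-0.4,0,0],"twist": 0},
    {"jaw": 0,"travel": [-0.4,0,0],"twist": 0},
    {"jaw": 0,"travel": [-0.4,0,0],"twist": 0},
    {"jaw": 0,"travel": [-0.4,0,0],"twist": 0},
    {"jaw": 0,"travel": [-0.4,0,0],"twist": 0},
    {"jaw": 0,"travel": [-0.4,0,0],"twist": 0},
  ],
)

```text
time: 64.82
tool_pos: [0.4852, 0.2593, 0.0701]
tool_rot: [-3.139, -0.008, -0.094]
contact_force: [1.4, -2.2, 13.0]
opening: 0.0006
```

Emit:
carry_out(
  series=[
    {"jaw": 0,"travel": [-0.3,0,0],"twist": 0},
    {"jaw": 0,"travel": [-0.1,0,0],"twist": 0},
    {"jaw": 0,"travel": [0,0,0],"twist": 0},
  ],
)

```text
time: 65.2
tool_pos: [0.4608, 0.2618, 0.0701]
tool_rot: [-3.139, -0.006, -0.093]
contact_force: [-2.0, -2.7, 15.8]
opening: 0.0004
```

Emit:
carry_out(
  series=[
    {"jaw": 0,"travel": [-0.1,0,0],"twist": 0},
    {"jaw": 0,"travel": [-0.05,0,0],"twist": 0},
    {"jaw": 0,"travel": [0,0,0],"twist": 0},
  ],
)

```text
time: 65.58
tool_pos: [0.4542, 0.2632, 0.0701]
tool_rot: [-3.137, -0.01, -0.094]
contact_force: [4.6, -0.4, 10.8]
opening: 0.0003
```

Emit:
carry_out(
  series=[
    {"jaw": 0,"travel": [0,0,-0.8],"twist": 0},
    {"jaw": 0,"travel": [0,0,-0.9],"twist": 0},
    {"jaw": 0,"travel": [0,0.9,-0.4],"twist": 0},
    {"jaw": 0,"travel": [0,0.95,0],"twist": 0},
    {"jaw": 0,"travel": [0,0.95,0],"twist": 0},
    {"jaw": 0,"travel": [0,0.95,0],"twist": 0},
    {"jaw": 0,"travel": [0,0,0],"twist": 0},
  ],
)

```text
time: 66.45
tool_pos: [0.4291, 0.0348, 0.1938]
tool_rot: [3.141, -0.002, -0.1]
contact_force: [0.6, -0.0, -0.4]
opening: 0.0004
```

```bash
python3 - <<'E'
from h import *
a=robot.read_camera("top")[60:260,110:410]; cv2.imwrite("pics/c7.png",cv2.resize(a,(780,520),interpolation=3))
E
```

```text
(no output)
```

View pics/c7.png

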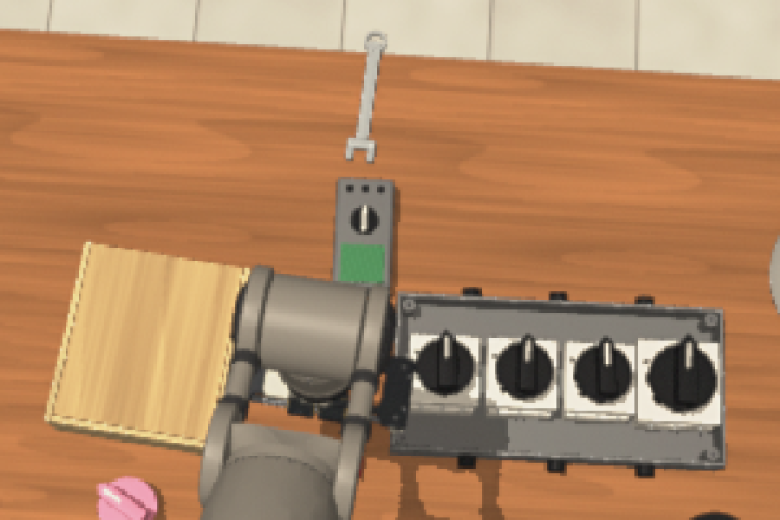

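```bash
python3 - <<'E'
from h import *
a=robot.read_camera("top")[145:240,120:200]; b=robot.read_camera("side")[190:320,100:250]
cv2.imwrite("pics/c8.png",np.hstack([cv2.resize(a,(400,475),interpolation=3),cv2.resize(b,(400,475),interpolation=3)]))
for c in("top","side"):
  for d in robot.regions_of(c,"handle_1")+robot.regions_of(c,"main_handle"): 
    if d["score"]>.4: print(c,d["xy"].round() if hasattr(d["xy"],"round") else d["xy"],round(d["score"],2))
E
```

```text
top [155.7, 253.0] 0.83
top [280.8, 202.0] 0.67
top [338.3, 201.3] 0.67
top [313.1, 198.8] 0.57
top [371.2, 204.6] 0.91
side [268.8, 177.9] 0.9
side [276.1, 248.2] 0.9
side [284.3, 160.4] 0.78
side [238.6, 293.2] 0.61
side [297.5, 150.4] 0.52
side [311.6, 136.8] 0.88
```

View pics/c8.png

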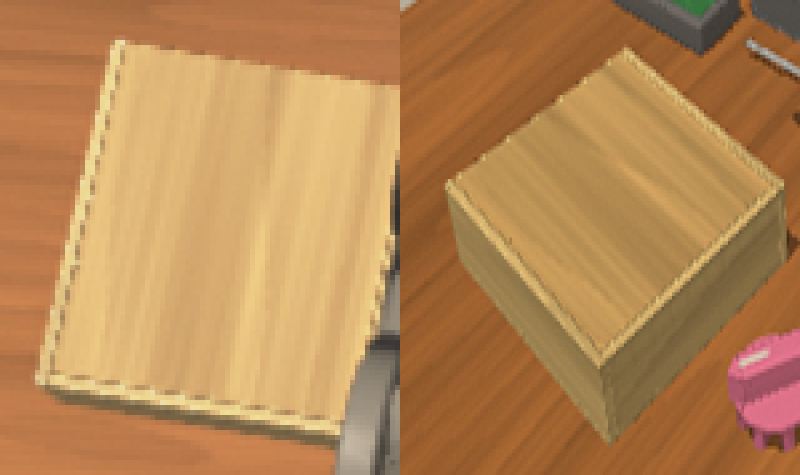

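```bash
python3 -c "
from cell import robot
print(robot.observe()['contact_force']);print(robot.hand_in())"
```

```text
[ 0.63305816 -0.2932465  -0.2887443 ]
the job is handed in; nothing more can be done
None
```

I slid the lid open to its stop and found four handles in the box. The main handle is on the main switch and the three small ones are on the small switches. All four were turned to OFF, then I slid the lid shut and handed the job in at about 67 s; hand-in reported no verdict.

**Fit:** Each handle dropped past the rib and met the switch top at a fingertip height of 0.0905 to 0.0915 m. The main handle's final push was light, about 7 N, against 16 to 29 N for the small ones.

**Angle:** The arm finished each handle within about 0.01 rad of the OFF direction I measured. In the last top pictures, all four white lines point at the bars.

**Lid:** The last pictures from both cameras show it flush, with only the rim visible, and the arm resisted at the end of the stroke. I did not read the lid joint directly.

**Other things:** The multimeter stood where it was at the start in the last top picture, and the screwdriver in the side picture before I closed the lid; the arm hid the screwdriver in the last overall view. I never went near the blue and pink look-alikes. The arm was clear of everything at hand-in.

**Disagreement:** The camera positions of the shafts were about 2 mm off in y from where contact put them. I corrected for this after the first handle, which had first caught on the shaft's end before going on.

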